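# Open the child-latched magnet cupboard

### The arm

A 6-joint arm with a two-finger parallel gripper is mounted at the origin on the work surface. World frame = base frame: x ahead of the robot, y to its left, z up, the work surface at z = 0. Lengths are in m, angles in rad, forces in N, time in s.
With the tool pointing down it reaches from about 0.3 to 0.75 m from the base axis. Payload 8.5 kg.
Tool frame: the origin (TCP) lies midway between the tips of the shut fingers; the grasp point (between the pads) lies robot.tcp_to_grasp behind it (robot.tcp_to_grasp is the distance from the TCP to the grasp point, in m); z points along the fingers, y is the direction in which the jaws open and shut (so a half turn about z gives the same grasp; the last joint's range is limited). The gripper opens to 88 mm and grips with 3 to 60 N. Pads are 18 mm wide; open, the fingers measure 123 mm over their backs; the gripper's body (75 mm by 187 mm) begins 45 mm behind the grasp point.
Start: joints at [-1.374, 0.381, 1.297, -0, 1.464, -0.215], TCP at [0.22, -0.504, 0.207] pointing down, gripper open.
Joint ranges: [-3.11, 3.11], [-0.89, 2.33], [0.22, 2.48], [-1.42, 4.56], [0.17, 2.85], [-2.88, 2.88]. Speed limits (rad/s): [2.39, 2.39, 3.14, 3.14, 3.14, 3.14].

### API

Orientations are given as a rotation vector (axis times angle).
In Python, from rig import robot gives the robot as it stands.
- The arm moves only by the tool jog_arm, never from a script. Its argument "series" is a list that holds one entry, the list of rows, each a list of 4 numbers: the shift along the tool's x, y, z in mm, then the turn about the tool's z in rad. In form: [[[dx, dy, dz, yaw], ...]]. A call has 1 to 10 rows; each row is the pose to reach, as a shift and turn from the pose measured when the call began, along the tool's axes at that moment; what a row does not reach only later rows make up. A row lasts 1/12 s, in which the tool goes at most 41.7 mm and 7.16 degrees, less where a joint would pass 70% of its speed; a pose out of reach is approached as far as the arm can. A call with a gripper value outside its range is refused whole. "claw" is the finger opening in mm, from 0 to 88.1, set as the call begins (left out, the last holds). The fingers move at their own pace and stop on an object; "newtons" is the grip in N (left out, the last holds). Time passes only in rows, so rows that repeat a pose let the fingers close. It gives the time, the measured TCP pose, the force and the opening at its end, in the units of the state.
- robot.get_state(): the state, without advancing time (a new reading comes with each control period).
- robot.get_image(name): name is "side" or "top"; returns a dict with "img" (384x512x3 uint8, red, green, blue), "fovy" (degrees; the focal length in pixels is half the picture's height over the tangent of half this angle, whatever the lens; pixels are square), "cx", "cy" (the principal point, pixels), "cam_to_world" (4x4, takes a point from camera to world coordinates). Camera axes: x right, y down, z forward; pixel columns grow to the right and rows downward; lengths in m; the calibration is good to about 2 mm. A picture is of the moment at which its call begins. There is no depth.
- robot.close_job(): hands the job in, once; it reports no verdict.
The state is a dict: "time": time; "joint_positions": joint angles; "joint_velocities": joint speeds; "joint_torque": joint torques, N m; "tool_pos": TCP position; "orientation": TCP orientation; "ft_force": force on the tool from outside, world axes, zero at the start; "wrist_torque": the same for the moment, N m; "width": finger opening in m.
Only numpy, scipy, OpenCV 4.12 (cv2) and the standard library are available. Lean on these libraries where they do the work, as an engineer would, in place of code of your own. Each camera call takes 0.05 s, during which the arm holds its last target.

### The job

Open the little magnet cupboard on the counter for the lesson: draw its door out until the child-safety hook catches, press the sprung hook down through the gap behind the door and, keeping it down, ease the door past the catch, then swing the door wide open and let go. Press only about as hard as the spring needs and do not force the door against the hook, for the plastic breaks; leave the hanging magnet, the beaker, the compass and the blocks where they are.

Things in the scene. Friction and masses are not known exactly. Their poses are not given: they have to be found in the camera images.
- cupboard: Grey bench cupboard, 200 deep (x), 260 wide (y), 260 high (z), 14 mm board, fixed. Origin: centre of its underside. Its front looks along its own -x: board edges at x = -100, covered by a wooden door 16 thick, back at x = -101 when shut, top level with the cupboard's (z = 260). Hinge: upright line at x = -100, y = +130; shut, the door reaches from there to y = -130.
- door (a joint): Door angle, rad: 0 shut, 1.75 at its stop; it opens to the cupboard's -x side, free edge at the cupboard's -y end. It stays where it is left; about 1 N at the knob moves it. It opens freely to about 0.20 (40 mm gap at the latch), where the hook catches; at 0.36 the hook is right out of the keeper. Between, the keeper's sill lifts the pressed arm by about 1 mm. Wide open: 1.2 or more.
- knob (a point): Centre of the round aluminium door knob, 26 diameter and 22 long (its axis square to the door), on a 12 mm stem; 25 out from the door's front face at its centre, 32 below the door's top, 235 from the hinge line.
- door_hinge (a point): Point on the door's hinge line at the height of the door's top (z = 260).
- latch: White plastic child-safety latch on the back of the door (turns with it). Origin: on the door's back, level with its top edge, 197-203 from the hinge line; x points out of the door's back, into the cupboard, z up. From a back plate 26 wide a sprung arm, 16 wide, 4 thick, reaches 95 along x to an upturned hook. It pivots down, and springs up when let go. Over 14 N on it breaks it.
- over_ridge (a point): Point above the red thumb ridge on the latch's arm (latch x = 22; ridge 16 wide, 8 across, rounded), level with the door's top. The ridge's top is 21 to 33 below this (fitted by hand in slotted holes): feel for it. Push back: 3 N at first touch, then 1 N per mm; hook clear after 0.5 to 4 mm at 3.5 to 6 N (1-2 N more if the door pulls on it); solid stop 1 mm further. 8 to 9 N always does.
- strike: White plastic keeper under the cupboard's top board: an upright frame with a window 40 wide, 31 to 35 behind the board edges, which the latch's arm passes through. The hook catches on the window's upper lip; the window's sill stops the arm when pressed down. Origin: at the board edges, level with the cupboard's top, over the middle of the window. Over 25 N between latch and keeper breaks them.
- magnet_tip (a point): Blue end of the 75 mm red and blue bar magnet in the balsa cradle that hangs, free to turn, in a balsa frame on a black turntable (180 diameter, the frame's top 180 above the counter). Not to be touched.
- turntable: Foot of the black plastic turntable, 170 diameter, fixed; origin at the centre of its underside. With the balsa frame it stands 180 high.
- beaker: Glass beaker of steel paperclips, 76 across the rim, 95 high, loose on the counter; origin at the centre of its underside.
- compass: Round brass compass case, 60 diameter, 18 high, loose on top of the cupboard; origin at the centre of its underside.
- block_red: Red painted wooden magnet block, 18 x 46 x 18 high, loose on top of the cupboard; origin at the centre of its underside.
- block_yellow: Yellow painted wooden magnet block, same size, on top of the cupboard.
- block_green: Green painted wooden magnet block, same size, on top of the cupboard.

How it is judged:
By the outcome, as a careful person would: the job done as asked, in the order asked, and still so for the second after the job is handed in, with the robot touching nothing.
It also fails if it takes over 69 s, if anything falls off the work surface, if the arm or the gripper's body presses on something with over 40 N, if the wrist force passes 120 N, or if a joint passes its speed limit or range.

## Working session

There is one attempt and no reset: what is moved stays moved. The work goes in short steps, Python scripts to look and compute and a tool call to move; the robot and the scene stay as the last step left them, time stands still between calls to the robot, and variables do not carry over. Pictures are saved under pics/ and viewed, and the job is handed in when it is done.

Besides the shell and the picture viewer there is one more tool, called after "Call:" as a command line: name --argument value ..., lists and objects as JSON in quotes. jog_arm: Moves the arm, as the interface text tells. Its arguments: {"type":"object","properties":{"series":{"type":"array"},"claw":{"type":"number"},"newtons":{"type":"number"}},"required":["series"]}

```bash
mkdir -p pics; ls
python3 - <<'E'
from rig import robot
import cv2,numpy as np
np.set_printoptions(precision=4,suppress=True)
print(robot.get_state(), robot.tcp_to_grasp)
for n in("side","top"):
    d=robot.get_image(n); cv2.imwrite(f"pics/{n}0.png",d["img"][:,:,::-1]); print(n,d["fovy"],d["cx"],d["cy"],d["cam_to_world"], [k for k in d])
E
```

```text
pics
{'time': 0.0, 'joint_positions': array([-1.3743,  0.3812,  1.2982, -0.    ,  1.4636, -0.2153]), 'joint_velocities': array([ 0.001 , -0.0012, -0.0006,  0.0014,  0.0005, -0.0007]), 'joint_torque': array([  0.0004, -43.7927, -22.4557,   0.0714,   0.0352,  -0.0001]), 'tool_pos': array([ 0.2201, -0.5037,  0.2066]), 'orientation': array([-3.0738, -0.642 , -0.    ]), 'ft_force': array([0.7174, 0.6277, 0.9263]), 'wrist_torque': array([-0.0447,  0.0144, -0.0283]), 'width': 0.08793180088551925} 0.0187
side 57.70151939796119 256.17078662171053 189.26196521043067 [[-0.8533 -0.3449  0.391   0.1778]
 [-0.521   0.5907 -0.6161  0.4887]
 [-0.0185 -0.7295 -0.6837  0.8408]
 [ 0.      0.      0.      1.    ]] ['img', 'fovy', 'cx', 'cy', 'cam_to_world']
top 52.313204973877845 254.37190992476806 183.74737180831175 [[-0.0271 -0.9803  0.1956  0.3625]
 [-0.9994  0.031   0.017  -0.1018]
 [-0.0227 -0.195  -0.9805  1.2538]
 [ 0.      0.      0.      1.    ]] ['img', 'fovy', 'cx', 'cy', 'cam_to_world']
```

View pics/side0.png

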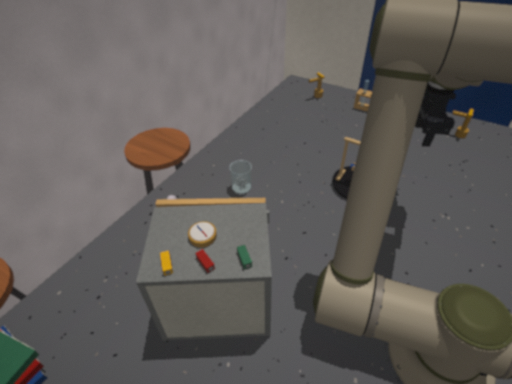

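View pics/top0.png

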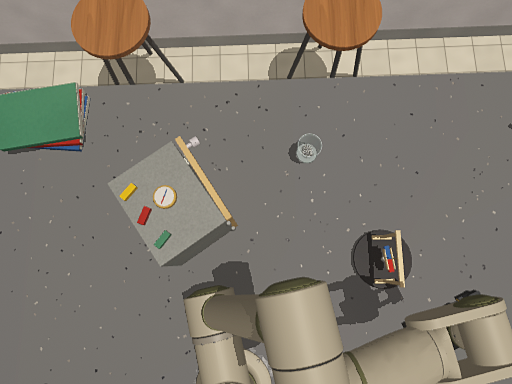

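Run:
```python
import cv2
a=cv2.imread('pics/top0.png')[125:275,95:245]; cv2.imwrite('pics/topz.png',cv2.resize(a,None,fx=4,fy=4,interpolation=cv2.INTER_CUBIC))
a=cv2.imread('pics/side0.png')[150:300,130:290]; cv2.imwrite('pics/sidez.png',cv2.resize(a,None,fx=4,fy=4,interpolation=cv2.INTER_CUBIC))
```

```text
(no output)
```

View pics/topz.png

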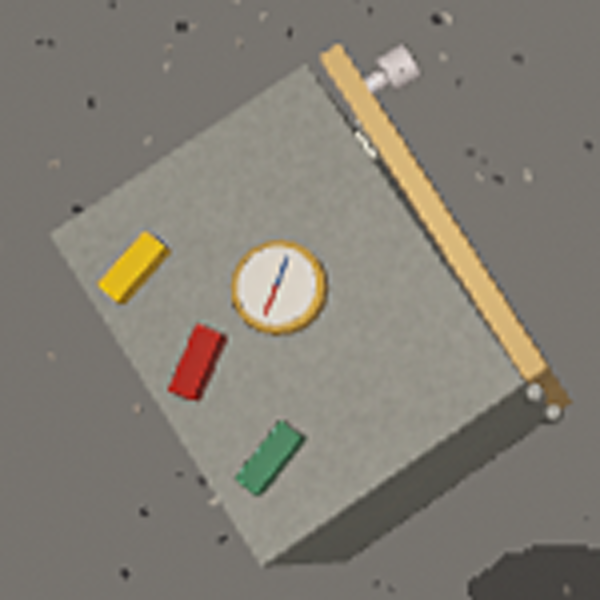

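View pics/sidez.png

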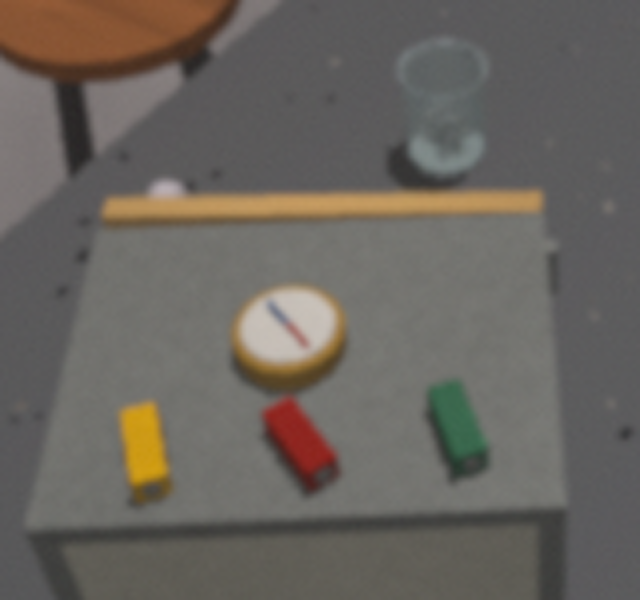

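```bash
cat > h.py <<'E'
import numpy as np, cv2
from scipy.optimize import least_squares
from scipy.spatial.transform import Rotation as R
np.set_printoptions(precision=4,suppress=True)
CAL={'side':(57.70151939796119,256.17078662171053,189.26196521043067,np.array([[-0.8533,-0.3449,0.391,0.1778],[-0.521,0.5907,-0.6161,0.4887],[-0.0185,-0.7295,-0.6837,0.8408]])),
'top':(52.313204973877845,254.37190992476806,183.74737180831175,np.array([[-0.0271,-0.9803,0.1956,0.3625],[-0.9994,0.031,0.017,-0.1018],[-0.0227,-0.195,-0.9805,1.2538]]))}
def ray(c,u,v):
    f,cx,cy,M=CAL[c]; F=192/np.tan(np.radians(f/2)); d=M[:,:3]@np.array([(u-cx)/F,(v-cy)/F,1]); return M[:,3],d
def onz(c,u,v,z):
    o,d=ray(c,u,v); return o+d*(z-o[2])/d[2]
def proj(c,p):
    f,cx,cy,M=CAL[c]; F=192/np.tan(np.radians(f/2)); q=M[:,:3].T@(np.array(p)-M[:,3]); return np.array([q[0]/q[2]*F+cx,q[1]/q[2]*F+cy])
E
python3 - <<'E'
from h import *
tz=lambda u,v:(95+(u+.5)/4-.5,125+(v+.5)/4-.5)
sz=lambda u,v:(130+(u+.5)/4-.5,150+(v+.5)/4-.5)
loc=np.array([[-.1,-.13],[.1,-.13],[.1,.13],[-.1,.13]])
T=[onz('top',*tz(*p),.26)[:2] for p in[(308,66),(52,235),(265,565),(525,382)]]
S=[onz('side',*sz(*p),.26)[:2] for p in[(102,222),(28,528),(565,515),(545,213)]]
print(np.array(T));print(np.array(S))
for P in (T,S,T+S):
    P=np.array(P);L=np.tile(loc,(len(P)//4,1))
    f=lambda q:(L@np.array([[np.cos(q[2]),np.sin(q[2])],[-np.sin(q[2]),np.cos(q[2])]])+q[:2]-P).ravel()
    # try starts
    r=min((least_squares(f,[.5,.2,a]) for a in(0,1.5,3,-1.5)),key=lambda r:r.cost); print(r.x,np.degrees(r.x[2]),f(r.x)*1e3)
print(onz('top',*tz(400,66),.228),onz('top',*tz(342,50),.26),onz('top',*tz(545,370),.26))
t=[(308.,149)];print('beaker',onz('top',308,153,0),'turntable',onz('top',381,260,0))
E
```

```text
[[ 0.6834  0.1326]
 [ 0.5739  0.2992]
 [ 0.3587  0.155 ]
 [ 0.4685 -0.0094]]
[[ 0.6861  0.131 ]
 [ 0.5729  0.3014]
 [ 0.3557  0.1639]
 [ 0.4661 -0.0064]]
[ 0.5211  0.1444 -4.1259] -236.39552605638056 [ 1.3344  0.3844  0.1807  0.4078 -1.2087  0.7196 -0.3063 -1.5119]
[0.5202 0.1475 2.1395] 122.5819138194838 [-2.4973  2.1821  2.9928  0.3952  1.0919 -2.1884 -1.5874 -0.3889]
[0.5207 0.1459 2.1483] 123.09077355581819 [ 0.7543  0.4809  1.0984  1.4901 -1.5724  3.7491 -2.1679  0.5319 -1.9053
  2.0707  2.0925 -0.6793  1.4437 -5.2031  0.2568 -2.4405]
[0.6916 0.0767 0.228 ] [0.6938 0.11   0.26  ] [ 0.4758 -0.0222  0.26  ]
beaker [ 0.7108 -0.2605  0.    ] turntable [ 0.3571 -0.4693  0.    ]
```

```bash
cat >> h.py <<'E'
YAW=2.156; C=np.array([.521,.1447])
ux=np.array([np.cos(YAW),np.sin(YAW)]); uy=np.array([-ux[1],ux[0]])
HG=C-.1*ux+.13*uy
def door(th,r,out):   # point at r from hinge along door, out = distance from hinge plane to the front
    a=-uy;b=-ux
    d=np.cos(th)*a+np.sin(th)*b; n=-np.sin(th)*a+np.cos(th)*b
    return HG+r*d+out*n, np.degrees(np.arctan2(d[1],d[0]))
def plan(targets):
    from rig import robot
    s=robot.get_state(); Rm=R.from_rotvec(s['orientation']).as_matrix(); p=s['tool_pos']
    h0=np.degrees(np.arctan2(Rm[1,1],Rm[0,1]))
    print('t',round(s['time'],2),'pos',p,'head',round(h0,2),'F',s['ft_force'],'w',round(s['width'],4),'j',s['joint_positions'],'tz',Rm[:,2])
    for x,y,z,h in targets:
        d=Rm.T@(np.array([x,y,z])-p)*1e3; dy=-np.radians((h-h0+180)%360-180)
        print(np.round(d,1),round(dy,3))
E
python3 - <<'E'
from h import *
print(HG)
k,hd=door(.037,.235,.042);print(k,hd)
s=np.array([.22,-.504])
plan([(*(s+(k-s)*f),.34,hd) for f in(.05,.5,1)]+[(*k,.214,hd)])
# compass in local
o=onz('top',95+280/4,125+285/4,.278)[:2]-C;print('compass',o@ux,o@uy)
E
```

```text
[ 0.4679 -0.0105]
[0.6903 0.0762] 31.409756788221443
t 0.1 pos [ 0.2201 -0.5037  0.2067] head -66.41 F [-0.2597  0.015   0.524 ] w 0.0885 j [-1.3743  0.3811  1.2981  0.      1.4636 -0.2153] tz [-0.0002  0.0012 -1.    ]
[  33.   -17.1 -133.2] -1.707
[ 331.4 -171.7 -133. ] -1.707
[ 663.1 -343.4 -132.7] -1.707
[ 663.  -343.2   -6.7] -1.707
compass -0.007282473293309578 -0.008306119462946083
```

Call:
jog_arm --series '[[[0,0,-40,0],[0,0,-80,0],[0,0,-120,-0.1],[30,-15,-133,-0.22],[65,-33,-133,-0.34],[100,-51,-133,-0.46],[135,-69,-133,-0.58],[170,-87,-133,-0.7],[205,-105,-133,-0.82],[240,-123,-133,-0.94]]]' --claw 60 --newtons 8

```text
time: 0.93
tool_pos: [0.3916, -0.2933, 0.3398]
orientation: [-2.444, -1.971, -0.001]
ft_force: [0.5, -0.7, -0.6]
width: 0.0602
```

Run:
```python
from h import *
k,hd=door(.037,.235,.042)
plan([(*k,.34,hd),(*k,.214,hd)])
```

```text
t 0.93 pos [ 0.3916 -0.2933  0.3398] head -12.22 F [ 0.4522 -0.7256 -0.5511] w 0.0602 j [-0.8858  0.2088  1.1701  0.0006  1.7643 -0.6724] tz [-0.0006  0.0016 -1.    ]
[424.4 213.8   0.2] -0.762
[424.2 213.9 126.2] -0.762
```

Call:
jog_arm --series '[[[35,18,0,-0.08],[70,35,0,-0.16],[106,53,0,-0.24],[142,71,0,-0.32],[178,89,0,-0.4],[214,107,0,-0.48],[250,125,0,-0.56],[286,143,0,-0.64],[322,161,0,-0.7],[355,178,0,-0.762]]]'

```text
time: 1.77
tool_pos: [0.6415, 0.0182, 0.3396]
orientation: [-1.53, -2.741, -0.001]
ft_force: [0.7, -1.0, 0.6]
width: 0.06
```

Run:
```python
from h import *
k,hd=door(.037,.235,.042)
plan([(*k,.34,hd),(*k,.214,hd)])
```

```text
t 1.77 pos [0.6415 0.0182 0.3396] head 31.65 F [ 0.6653 -0.9629  0.6433] w 0.06 j [-0.1565  0.5194  0.6979  0.0017  1.9261 -0.7083] tz [-0.0014  0.0018 -1.    ]
[23.7 71.9 -0.3] 0.004
[ 23.4  72.  125.7] 0.004
```

Call:
jog_arm --series '[[[12,35,0,0],[23,72,0,0],[23,72,30,0],[23,72,45,0],[23,72,45,0]]]'

```text
time: 2.18
tool_pos: [0.6903, 0.0763, 0.2898]
orientation: [-1.526, -2.735, 0.004]
ft_force: [-0.3, -0.0, 0.1]
width: 0.06
```

Run:
```python
from h import *
from rig import robot
for n in("side","top"):
    d=robot.get_image(n)["img"][:,:,::-1]
    a=d[150:300,130:290] if n=='side' else d[90:240,120:280]
    cv2.imwrite(f"pics/{n}1.png",cv2.resize(a,None,fx=4,fy=4,interpolation=cv2.INTER_CUBIC))
k,hd=door(.037,.235,.042)
plan([(*k,.214,hd)])
```

```text
t 2.28 pos [0.6904 0.0755 0.2947] head 31.64 F [ 0.4217 -0.1575  0.1406] w 0.0597 j [-0.0618  0.6381  0.6067  0.0018  1.8996 -0.6134] tz [-0.0027  0.0019 -1.    ]
[ 0.4  0.3 80.7] 0.004
```

View pics/side1.png

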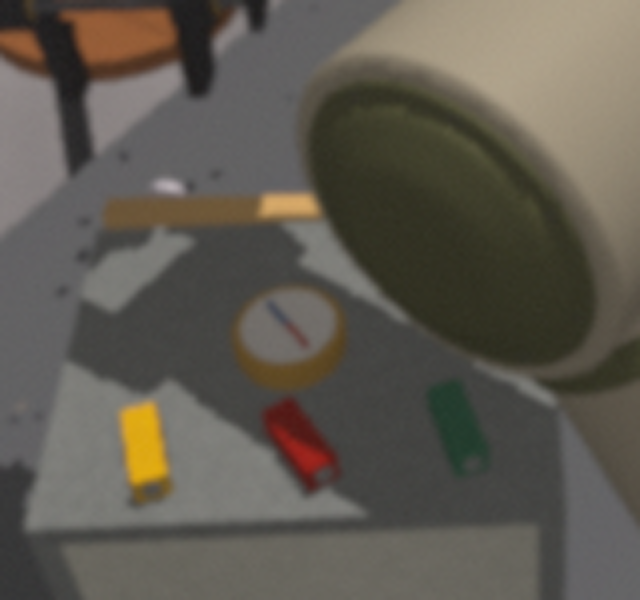

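View pics/top1.png

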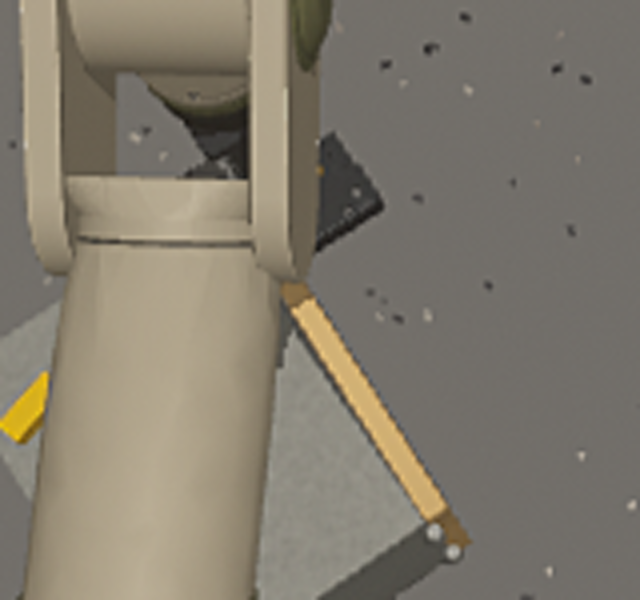

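Run:
```python
from h import *
h=np.radians(31.6); j=np.array([np.cos(h),np.sin(h),0]);p=np.array([.6904,.0755,.2947])
for s in(-1,1):
    for w in (.03,.0475):
        q=proj('side',p+s*w*j); print((q-[130,150])*4)
k,_=door(.037,.235,.042); print((proj('side',[*k,.228])-[130,150])*4,(proj('side',[*k,.241])-[130,150])*4)
```

```text
[198.2346 118.3845]
[227.6299 117.9118]
[ 97.5468 120.0036]
[ 68.2076 120.4754]
[167.8508 199.4674] [164.0006 184.6133]
```

Call:
jog_arm --series '[[[0,0,25,0],[0,0,50,0],[0,0,70,0],[0,0,80,0],[0,0,80,0]]]'

```text
time: 2.7
tool_pos: [0.6897, 0.0753, 0.2139]
orientation: [-1.53, -2.738, 0.001]
ft_force: [-0.1, -0.2, 0.7]
width: 0.06
```

Call:
jog_arm --series '[[[0,0,0,0],[0,0,0,0],[0,0,0,0],[0,0,0,0],[0,0,0,0],[0,0,0,0]]]' --claw 10 --newtons 6

```text
time: 3.2
tool_pos: [0.6898, 0.0753, 0.2144]
orientation: [-1.53, -2.738, 0.001]
ft_force: [-0.0, -0.5, 0.1]
width: 0.0218
```

Run:
```python
from h import *
T=[]
for th in(.037,.08,.12,.16,.2):
    k,hd=door(th,.235,.042);T.append((*k,.214,hd))
plan(T)
```

```text
t 3.2 pos [0.6898 0.0753 0.2144] head 31.61 F [-0.005  -0.5108  0.0718] w 0.0218 j [-0.0621  0.6492  0.8063  0.0018  1.6904 -0.6136] tz [-0.0043  0.002  -1.    ]
[0.5 0.9 0.4] 0.003
[-9.6 -1.2  0.3] 0.046
[-18.9  -3.5   0.3] 0.086
[-28.   -6.1   0.3] 0.126
[-37.1  -9.2   0.2] 0.166
```

Call:
jog_arm --series '[[[0,0,0,0],[0,0,0,0],[0,0,0,0]]]'

```text
time: 3.45
tool_pos: [0.6898, 0.0753, 0.2144]
orientation: [-1.53, -2.738, 0.0]
ft_force: [0.3, -0.5, 0.1]
width: 0.0102
```

Run:
```python
from h import *
from rig import robot
for n in("side","top"):
    d=robot.get_image(n)["img"][:,:,::-1]
    a=d[150:300,130:290] if n=='side' else d[90:240,120:280]
    cv2.imwrite(f"pics/{n}2.png",cv2.resize(a,None,fx=4,fy=4,interpolation=cv2.INTER_CUBIC))
plan([])
```

```text
t 3.55 pos [0.6898 0.0753 0.2144] head 31.61 F [-0.1706 -0.6552  0.219 ] w 0.0103 j [-0.0621  0.6493  0.8063  0.0018  1.6904 -0.6136] tz [-0.0043  0.002  -1.    ]
```

View pics/side2.png

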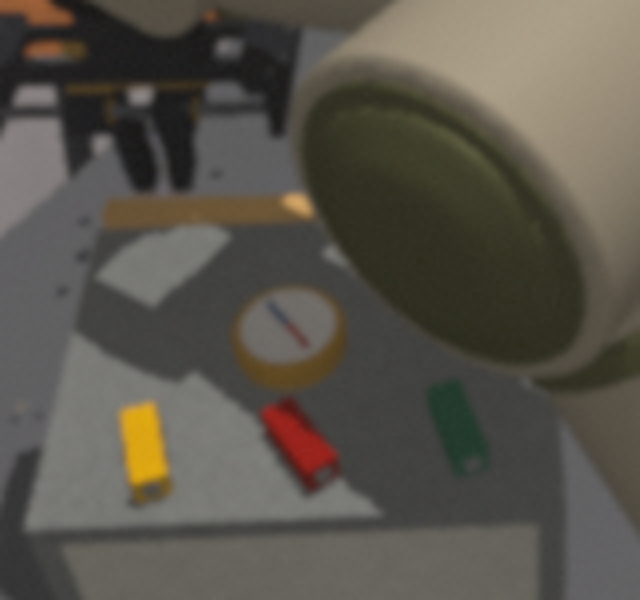

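Run:
```python
from h import *
for p in([.6898,.0753,.2144],[.6898,.0753,.241],[.6898,.0753,.278]):
  print((proj('side',p)-[130,150])*4,(proj('top',p)-[120,90])*4)
```

```text
[173.3257 214.1493] [303.8652 212.763 ]
[165.5657 184.0757] [297.2267 201.1202]
[154.2126 140.0776] [287.4301 183.9388]
```

View pics/top2.png

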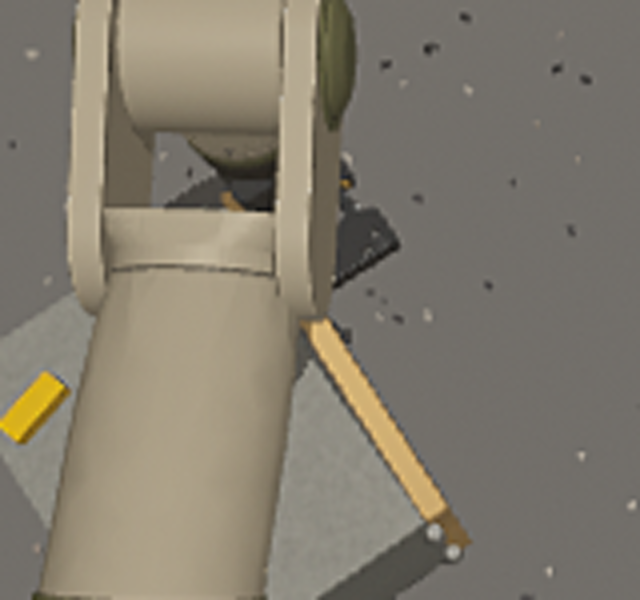

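Call:
jog_arm --series '[[[0,0,0,0],[0,0,0,0],[0,0,0,0],[0,0,0,0]]]' --claw 60

```text
time: 3.88
tool_pos: [0.6898, 0.0753, 0.2143]
orientation: [-1.53, -2.738, 0.001]
ft_force: [-0.1, -0.5, 0.8]
width: 0.0347
```

Call:
jog_arm --series '[[[0,0,0,0],[0,0,0,0],[0,0,0,0],[0,0,0,0],[0,0,0,0]]]'

```text
time: 4.3
tool_pos: [0.6898, 0.0753, 0.2143]
orientation: [-1.53, -2.738, 0.001]
ft_force: [0.4, 0.3, 0.6]
width: 0.0597
```

Run:
```python
from h import *
from rig import robot
for n in("side",):
    d=robot.get_image(n)["img"][:,:,::-1]
    a=d[150:250,120:250]
    cv2.imwrite(f"pics/{n}3.png",cv2.resize(a,None,fx=6,fy=6,interpolation=cv2.INTER_CUBIC))
plan([])
```

```text
t 4.35 pos [0.6898 0.0754 0.2143] head 31.61 F [-0.2359 -0.0777  0.7654] w 0.06 j [-0.062   0.6493  0.8063  0.0018  1.6904 -0.6136] tz [-0.0043  0.002  -1.    ]
```

View pics/side3.png

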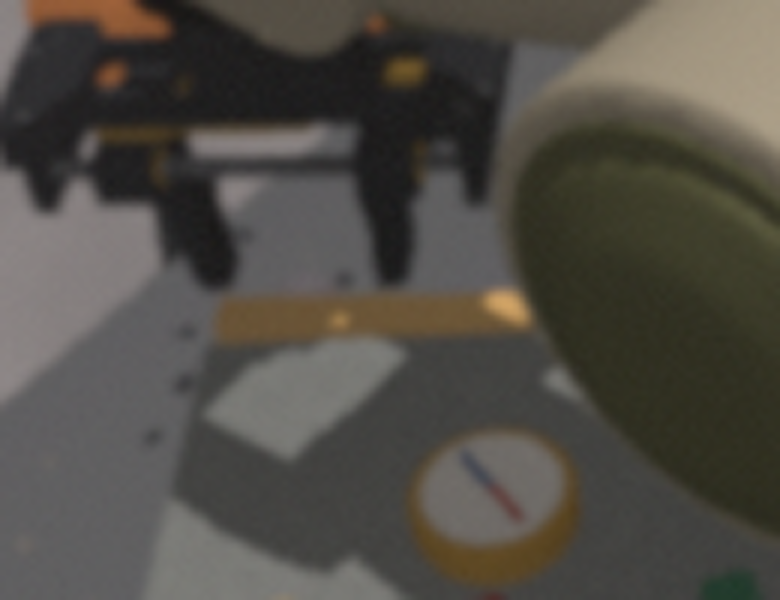

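Run:
```python
from h import *
p=np.array([.22,-.504,.207]);h=np.radians(-66.4);j=np.array([np.cos(h),np.sin(h),0])
for w in(-.044,0,.044):print(proj('side',p+w*j),proj('top',p+w*j))
a=cv2.imread('pics/side0.png')[70:170,380:512]; cv2.imwrite('pics/sidestart.png',cv2.resize(a,None,fx=6,fy=6,interpolation=cv2.INTER_CUBIC))
```

```text
[420.9804 152.4735] [408.4552 322.059 ]
[418.0158 143.7582] [423.7237 314.3737]
[415.2234 135.5488] [438.9074 306.731 ]
```

View pics/sidestart.png

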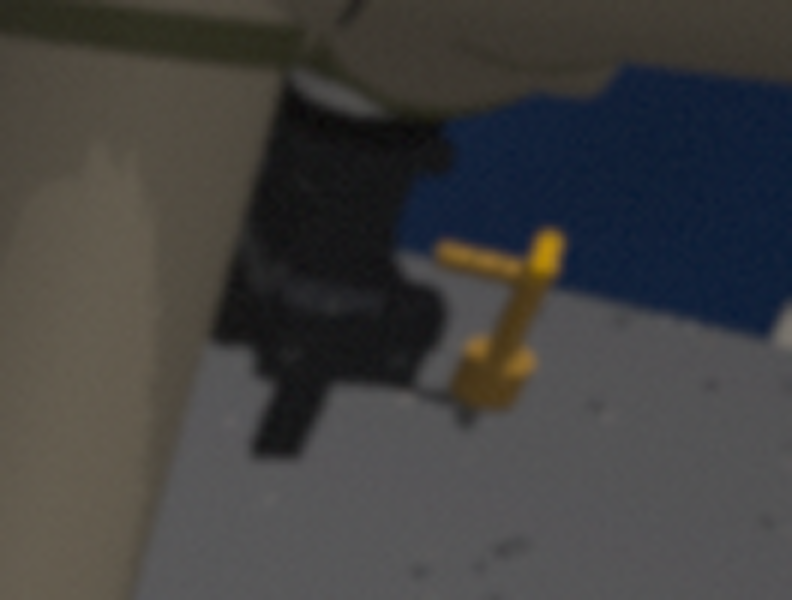

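```bash
python3 - <<'E'
from h import *
def tri(a,b):
    o1,d1=ray('side',*a);o2,d2=ray('top',*b);d1/=np.linalg.norm(d1);d2/=np.linalg.norm(d2)
    A=np.stack([d1,-d2],1);t=np.linalg.lstsq(A,o2-o1,rcond=None)[0];p,q=o1+t[0]*d1,o2+t[1]*d2
    return (p+q)/2,np.linalg.norm(p-q)
tz=lambda u,v:(95+(u+.5)/4-.5,125+(v+.5)/4-.5)
sz=lambda u,v:(130+(u+.5)/4-.5,150+(v+.5)/4-.5)
for s,t in zip([(102,222),(28,528),(565,515),(545,213)],[(308,66),(52,235),(265,565),(525,382)]): print(tri(sz(*s),tz(*t)))
print('knob top',tri(sz(166,183),tz(397,62)))
print('door free corner front',tri(sz(104,200),tz(342,47)))
print('compass',tri(sz(288,328),tz(280,286)))
print('beaker rim', tri(sz(443,62),(309.5,144)))
E
python3 - <<'E'
import cv2
a=cv2.imread('pics/top0.png')[220:330,330:470]; cv2.imwrite('pics/tt.png',cv2.resize(a,None,fx=5,fy=5,interpolation=cv2.INTER_CUBIC))
E
```

```text
(array([0.6832, 0.1324, 0.2625]), np.float64(0.001269211002612302))
(array([0.5746, 0.3004, 0.2572]), np.float64(0.0003148294659806506))
(array([0.3589, 0.1578, 0.2492]), np.float64(0.00035364434959472043))
(array([ 0.4684, -0.0092,  0.2565]), np.float64(0.0010991997395003584))
knob top (array([0.6893, 0.076 , 0.2441]), np.float64(1.61495451900084e-06))
door free corner front (array([0.7   , 0.1127, 0.2546]), np.float64(0.005058777811103855))
compass (array([0.5341, 0.1462, 0.2716]), np.float64(0.0014588442063006028))
beaker rim (array([ 0.7109, -0.2544,  0.0987]), np.float64(0.0017105061371348721))
```

View pics/tt.png

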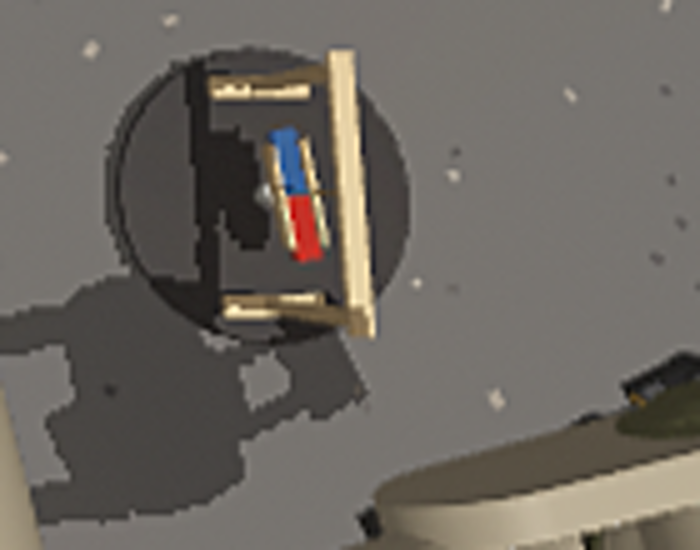

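Call:
jog_arm --series '[[[-30,0,0,0],[-60,0,0,0],[-90,0,0,0],[-90,0,0,0],[-90,0,0,0],[-90,0,0,0],[-90,0,0,0],[-90,0,0,0],[-90,0,0,0],[-90,0,0,0]]]' --claw 0

```text
time: 5.18
tool_pos: [0.7368, -0.0007, 0.2143]
orientation: [-1.529, -2.739, 0.0]
ft_force: [0.5, 0.1, -0.4]
width: 0.0005
```

Run:
```python
from h import *
from rig import robot
d=robot.get_image('side')["img"][:,:,::-1]
cv2.imwrite(f"pics/side4.png",cv2.resize(d[130:230,110:240],None,fx=6,fy=6,interpolation=cv2.INTER_CUBIC))
plan([])
s=robot.get_state();print((proj('side',s['tool_pos'])-[110,130])*6,s['wrist_torque'])
```

```text
t 5.23 pos [ 0.7368 -0.0008  0.2143] head 31.64 F [-0.2781 -0.066  -1.0794] w 0.0002 j [-0.1618  0.745   0.6199  0.0013  1.7811 -0.7138] tz [-0.0041  0.002  -1.    ]
[413.2204 300.5991] [ 0.0449 -0.1411  0.0357]
```

View pics/side4.png

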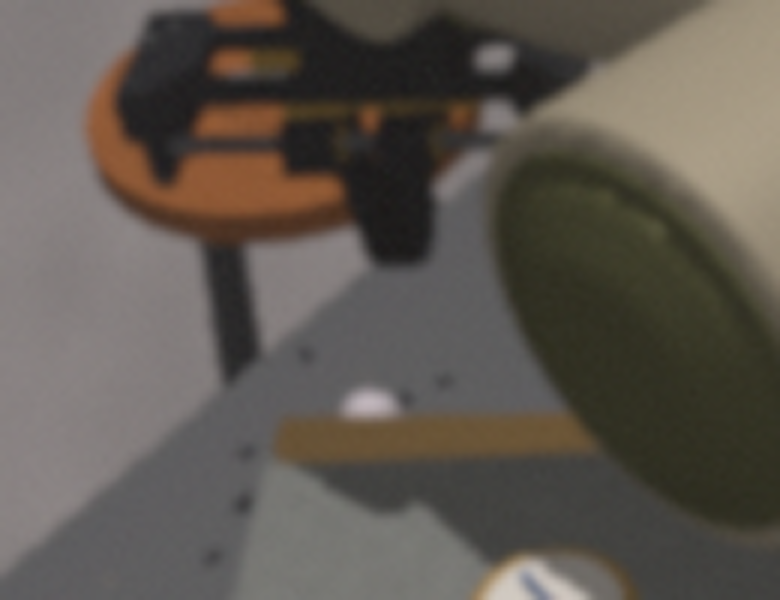

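Call:
jog_arm --series '[[[0,0,40,0],[0,0,80,0],[0,0,120,0],[0,0,150,0],[0,0,175,0],[0,0,180,0],[0,0,184,0],[0,0,187,0],[0,0,187,0]]]'

```text
time: 5.98
tool_pos: [0.7368, -0.0005, 0.0287]
orientation: [-1.53, -2.741, -0.001]
ft_force: [0.4, 0.3, 0.1]
width: 0.0004
```

Run:
```python
from h import *
from rig import robot
d=robot.get_image('side')["img"][:,:,::-1]
cv2.imwrite(f"pics/side5.png",cv2.resize(d[120:220,110:240],None,fx=6,fy=6,interpolation=cv2.INTER_CUBIC))
plan([])
s=robot.get_state();print((proj('side',s['tool_pos'])-[110,120])*6)
```

```text
t 6.03 pos [ 0.7369 -0.0005  0.029 ] head 31.65 F [ 0.3611 -1.222  -0.3532] w 0.0003 j [-0.1614  0.8549  0.9203  0.0013  1.3681 -0.714 ] tz [-0.0015  0.0016 -1.    ]
[474.1106 630.3572]
```

View pics/side5.png

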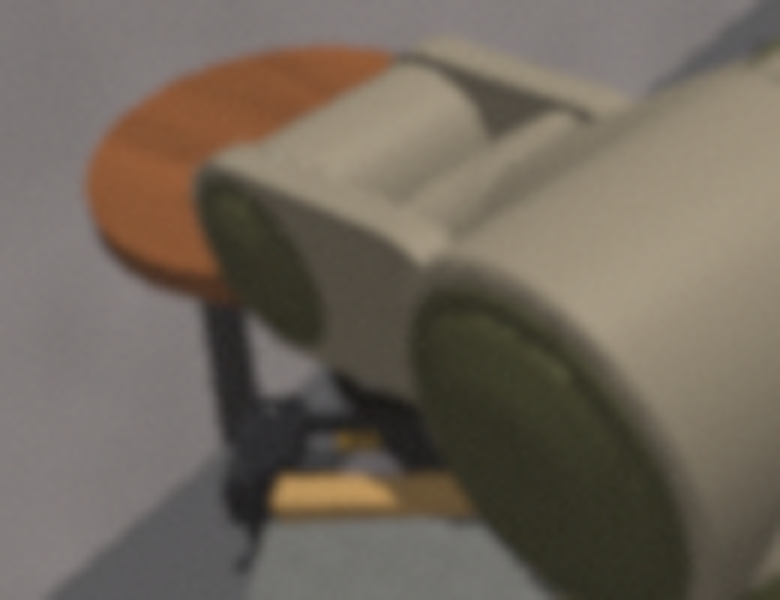

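Call:
jog_arm --series '[[[0,0,5,0],[0,0,10,0],[0,0,15,0],[0,0,18,0],[0,0,20,0],[0,0,20,0]]]'

```text
time: 6.53
tool_pos: [0.7365, -0.0005, 0.0082]
orientation: [-1.53, -2.74, -0.0]
ft_force: [-0.0, -0.4, -0.7]
width: 0.0006
```

Call:
jog_arm --series '[[[0,0,2,0],[0,0,4,0],[0,0,5,0],[0,0,6,0],[0,0,6,0]]]'

```text
time: 6.95
tool_pos: [0.7365, -0.0004, 0.0021]
orientation: [-1.53, -2.74, -0.0]
ft_force: [-0.7, 0.9, -0.6]
width: 0.0004
```

Call:
jog_arm --series '[[[0,0,1,0],[0,0,2,0],[0,0,3,0],[0,0,3,0]]]'

```text
time: 7.28
tool_pos: [0.7363, -0.0004, -0.0012]
orientation: [-1.53, -2.74, -0.0]
ft_force: [-0.1, 0.3, -0.1]
width: 0.0005
```

Call:
jog_arm --series '[[[0,0,2,0],[0,0,4,0],[0,0,4,0]]]'

```text
time: 7.53
tool_pos: [0.736, -0.0004, -0.0058]
orientation: [-1.529, -2.739, 0.0]
ft_force: [-0.2, -0.5, -0.5]
width: 0.0004
```

Call:
jog_arm --series '[[[0,0,2,0],[0,0,4,0],[0,0,4,0]]]'

```text
time: 7.78
tool_pos: [0.7358, -0.0003, -0.0105]
orientation: [-1.529, -2.738, 0.001]
ft_force: [0.2, -0.3, -1.1]
width: -0.0
```

Call:
jog_arm --series '[[[0,0,2,0],[0,0,4,0],[0,0,4,0]]]'

```text
time: 8.03
tool_pos: [0.7356, -0.0005, -0.0148]
orientation: [-1.529, -2.738, 0.001]
ft_force: [-0.0, -0.7, 0.1]
width: 0.0003
```

Call:
jog_arm --series '[[[0,0,1,0],[0,0,3,0],[0,0,3,0]]]'

```text
time: 8.28
tool_pos: [0.7354, -0.0005, -0.0183]
orientation: [-1.529, -2.737, 0.002]
ft_force: [0.1, 0.5, -0.6]
width: 0.0003
```

Call:
jog_arm --series '[[[0,0,1,0],[0,0,2,0],[0,0,2,0]]]'

```text
time: 8.53
tool_pos: [0.7353, -0.0007, -0.0206]
orientation: [-1.529, -2.737, 0.002]
ft_force: [0.4, -0.4, -0.5]
width: 0.0008
```

Call:
jog_arm --series '[[[0,0,1,0],[0,0,2,0],[0,0,2,0]]]'

```text
time: 8.78
tool_pos: [0.7357, -0.0011, -0.0223]
orientation: [-1.53, -2.737, 0.001]
ft_force: [-0.1, -0.7, -0.2]
width: 0.0006
```

Call:
jog_arm --series '[[[0,0,1,0],[0,0,2,0],[0,0,2,0]]]'

```text
time: 9.03
tool_pos: [0.7361, -0.0015, -0.0238]
orientation: [-1.532, -2.738, 0.0]
ft_force: [1.0, 0.0, 0.3]
width: 0.0006
```

Call:
jog_arm --series '[[[0,0,1,0],[0,0,2,0],[0,0,2,0]]]'

```text
time: 9.28
tool_pos: [0.7366, -0.0021, -0.0252]
orientation: [-1.533, -2.738, -0.001]
ft_force: [-0.0, 0.1, -0.2]
width: 0.0005
```

Run:
```python
from h import *
from rig import robot
s=robot.get_state();print({k:np.round(v,3) for k,v in s.items()})
for n in("side","top"):
    d=robot.get_image(n)["img"][:,:,::-1]
    cv2.imwrite(f"pics/{n}6.png",d)
```

```text
{'time': np.float64(9.283), 'joint_positions': array([-0.164,  0.91 ,  0.965,  0.002,  1.27 , -0.714]), 'joint_velocities': array([-0.002,  0.002,  0.002, -0.003,  0.001, -0.   ]), 'joint_torque': array([  7.287, -59.829, -16.236,  -0.425,   0.045,   0.   ]), 'tool_pos': array([ 0.737, -0.002, -0.025]), 'orientation': array([-1.533, -2.738, -0.001]), 'ft_force': array([-0.016,  0.134, -0.215]), 'wrist_torque': array([-0.033, -0.098, -0.012]), 'width': np.float64(0.001)}
```

View pics/side6.png

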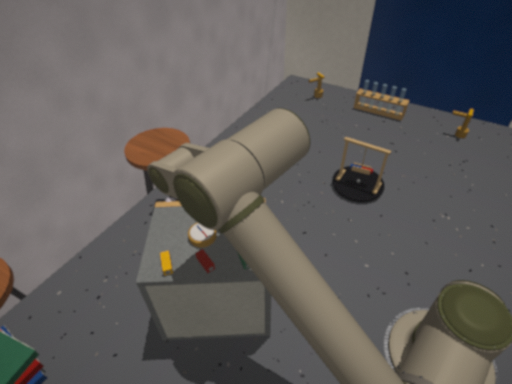

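View pics/top6.png

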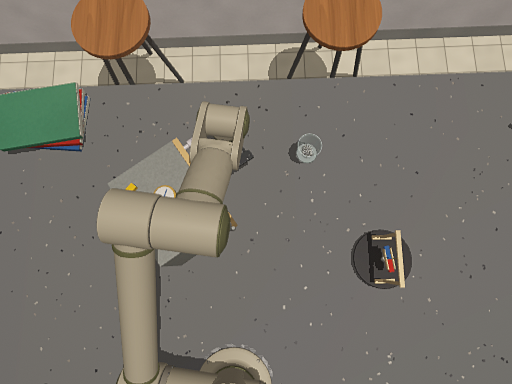

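Call:
jog_arm --series '[[[0,0,-10,0],[0,0,-25,0],[0,0,-60,0],[0,0,-100,0],[0,0,-140,0],[0,0,-180,0],[0,0,-220,0],[0,0,-250,0],[0,0,-270,0],[0,0,-270,0]]]'

```text
time: 10.22
tool_pos: [0.7376, -0.0015, 0.249]
orientation: [1.532, 2.741, 0.002]
ft_force: [-0.0, 1.6, -0.1]
width: 0.0004
```

Run:
```python
from h import *
from rig import robot
s=robot.get_state();print({k:np.round(v,3) for k,v in s.items()})
for n in("side","top"):
    d=robot.get_image(n)["img"][:,:,::-1]
    cv2.imwrite(f"pics/{n}7.png",d)
```

```text
{'time': np.float64(10.217), 'joint_positions': array([-0.162,  0.739,  0.536,  0.001,  1.864, -0.714]), 'joint_velocities': array([-0.001,  0.034,  0.117,  0.   , -0.092, -0.   ]), 'joint_torque': array([ -0.755, -58.636, -23.557,   0.037,   0.742,   0.   ]), 'tool_pos': array([ 0.738, -0.002,  0.249]), 'orientation': array([1.532, 2.741, 0.002]), 'ft_force': array([-0.001,  1.558, -0.112]), 'wrist_torque': array([-0.04 , -0.157,  0.013]), 'width': np.float64(0.0)}
```

View pics/side7.png

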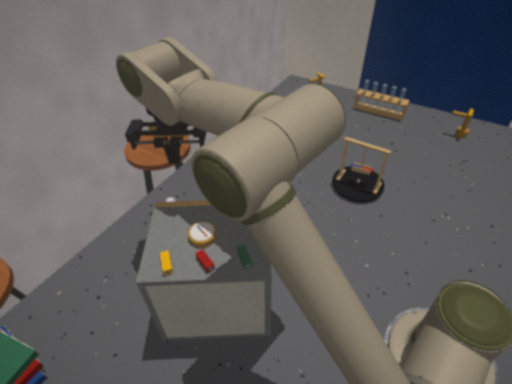

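View pics/top7.png

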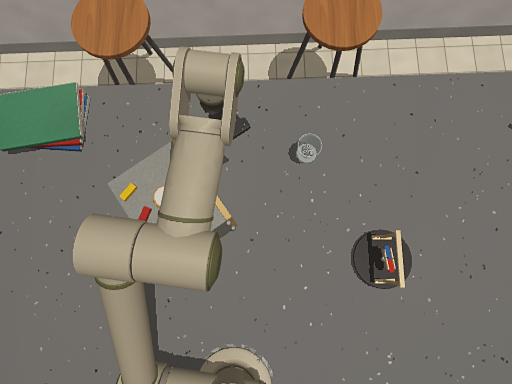

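Run:
```python
from h import *
from rig import robot
for z in(.214,.234,.239,.244,.249): print(z,(proj('side',[.7368,-.0008,z])-[110,130])*6)
d=robot.get_image('side')["img"][:,:,::-1]
cv2.imwrite(f"pics/side8.png",cv2.resize(d[110:210,110:240],None,fx=6,fy=6,interpolation=cv2.INTER_CUBIC))
s=robot.get_state();p=s['tool_pos'];print(p)
for z in(0,.02,.025,.03): print(z,(proj('side',p+[0,0,z])-[110,110])*6)
```

```text
0.214 [413.3328 301.137 ]
0.234 [405.7242 267.7117]
0.239 [403.7871 259.202 ]
0.244 [401.8358 250.6297]
0.249 [399.87  241.994]
[ 0.7366 -0.0018  0.2421]
0 [404.432  372.7965]
0.02 [396.5359 337.9705]
0.025 [394.5249 329.101 ]
0.03 [392.4988 320.1648]
```

View pics/side8.png

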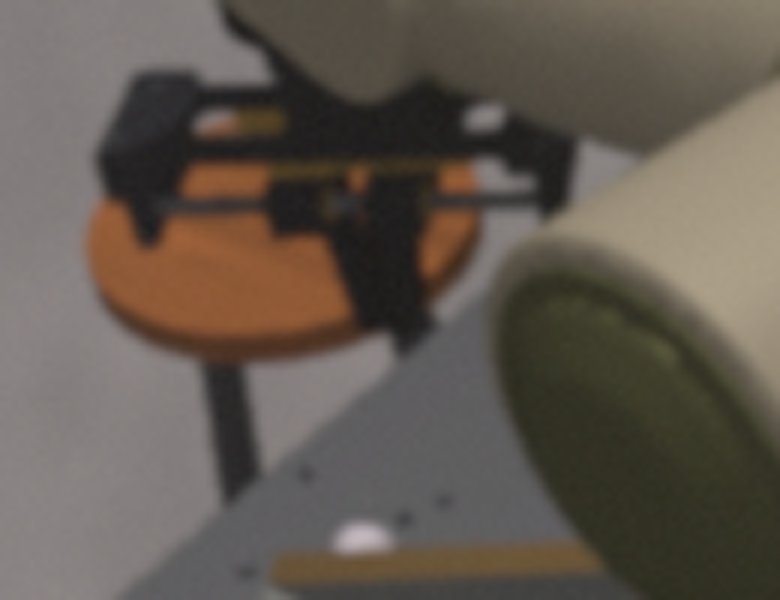

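Run:
```python
from h import *
k,hd=door(.037,.235,.042)
plan([(*k,.187,hd)])
```

```text
t 10.37 pos [ 0.7366 -0.0018  0.2421] head 31.56 F [ 0.567   0.8656 -0.0074] w 0.0004 j [-0.1631  0.744   0.5457  0.0011  1.8598 -0.7137] tz [-0.0076  0.0023 -1.    ]
[90.4  1.7 55.6] 0.003
```

Call:
jog_arm --series '[[[0,1,30,0],[0,1,55,0],[0,1,55,0],[0,1,55,0],[0,1,55,0],[0,1,55,0],[0,1,55,0],[0,1,55,0],[0,1,55,0],[0,1,55,0]]]' --claw 60

```text
time: 11.2
tool_pos: [0.7371, -0.0012, 0.1874]
orientation: [-1.53, -2.736, 0.002]
ft_force: [-0.1, -0.2, 0.2]
width: 0.0599
```

Call:
jog_arm --series '[[[15,0,0,0],[30,0,0,0],[45,0,0,0],[60,0,0,0],[72,0,0,0],[82,0,0,0],[90,0,0,0],[90,0,0,0],[90,0,0,0]]]'

```text
time: 11.95
tool_pos: [0.6901, 0.0755, 0.188]
orientation: [-1.53, -2.736, 0.002]
ft_force: [0.1, -0.2, 0.2]
width: 0.0598
```

Run:
```python
from h import *
k,hd=door(.037,.235,.042)
plan([(*k,.187,hd)])
```

```text
t 11.95 pos [0.6901 0.0755 0.188 ] head 31.58 F [ 0.1194 -0.1774  0.2259] w 0.0598 j [-0.0618  0.6622  0.855   0.0016  1.6314 -0.6128] tz [-0.0069  0.002  -1.    ]
[0.5 0.6 1. ] 0.003
```

Call:
jog_arm --series '[[[0,0,0,0],[0,0,0,0],[0,0,0,0],[0,0,0,0],[0,0,0,0],[0,0,0,0],[0,0,0,0],[0,0,0,0]]]' --claw 10 --newtons 6

```text
time: 12.62
tool_pos: [0.6921, 0.0762, 0.1879]
orientation: [-1.531, -2.74, -0.004]
ft_force: [10.9, 4.6, -2.5]
width: 0.0298
```

Call:
jog_arm --series '[[[0,1,0,0],[0,2,0,0],[0,2,0,0],[0,2,0,0]]]'

```text
time: 12.95
tool_pos: [0.694, 0.0772, 0.1878]
orientation: [-1.531, -2.74, -0.004]
ft_force: [3.7, 1.0, -1.7]
width: 0.0255
```

Run:
```python
import re
s=open('h.py').read(); s=s.replace("HG=C-.1*ux+.13*uy","HG=C-.1*ux+.13*uy+np.array([.0042,.0013])"); open('h.py','w').write(s)
from h import *
T=[]
for th in(.037,.06,.08,.1,.12,.14,.16,.18,.2,.22):
    k,hd=door(th,.235,.042);T.append((*k,.187,hd))
plan(T)
```

```text
t 12.95 pos [0.694  0.0772 0.1878] head 31.6 F [ 3.6843  1.0232 -1.6712] w 0.0255 j [-0.0598  0.6673  0.8457  0.0036  1.6299 -0.6111] tz [-0.0012  0.0037 -1.    ]
[-0.   0.6  0.8] 0.003
[-5.4 -0.5  0.8] 0.026
[-10.1  -1.5   0.8] 0.046
[-14.7  -2.6   0.8] 0.066
[-19.3  -3.8   0.7] 0.086
[-23.9  -5.1   0.7] 0.106
[-28.5  -6.5   0.7] 0.126
[-33.1  -7.9   0.7] 0.146
[-37.6  -9.5   0.7] 0.166
[-42.1 -11.2   0.6] 0.186
```

Call:
jog_arm --series '[[[-3,0,0,0.01],[-6,-0.5,0,0.026],[-10,-1.5,0,0.046],[-15,-2.5,0,0.066],[-19,-3.5,0,0.086],[-24,-5,0,0.106],[-24,-5,0,0.106],[-24,-5,0,0.106]]]'

```text
time: 13.62
tool_pos: [0.7019, 0.0527, 0.1877]
orientation: [-1.677, -2.652, -0.001]
ft_force: [-4.6, -2.9, 1.4]
width: 0.0252
```

Run:
```python
from h import *
T=[]
for th in(.14,.16,.18,.2,.22):
    k,hd=door(th,.235,.042);T.append((*k,.187,hd))
plan(T)
```

```text
t 13.62 pos [0.7019 0.0527 0.1877] head 25.38 F [-4.5911 -2.8825  1.3816] w 0.0252 j [-0.0937  0.6798  0.8217  0.0025  1.6432 -0.5365] tz [-0.0029  0.0027 -1.    ]
[1.1 0.9 0.8] -0.002
[-3.6  0.1  0.7] 0.018
[-8.3 -0.9  0.7] 0.038
[-12.9  -2.    0.7] 0.058
[-17.6  -3.1   0.7] 0.078
```

Call:
jog_arm --series '[[[-2,-1,0,0.01],[-5,-2,0,0.02],[-7,-2.5,0,0.03],[-7,-2.5,0,0.03]]]'

```text
time: 13.95
tool_pos: [0.7038, 0.0446, 0.1878]
orientation: [-1.721, -2.626, -0.004]
ft_force: [5.4, -0.0, -0.9]
width: 0.0253
```

Call:
jog_arm --series '[[[-1,0,0,0.005],[-2,-0.5,0,0.01],[-3,-1,0,0.013],[-3,-1,0,0.013]]]'

```text
time: 14.28
tool_pos: [0.7046, 0.0411, 0.1878]
orientation: [-1.74, -2.616, -0.005]
ft_force: [4.2, 0.3, -0.6]
width: 0.0257
```

Call:
jog_arm --series '[[[-1,0.5,0,0.005],[-2,0.5,0,0.01],[-3,0.5,0,0.013],[-3,0.5,0,0.013]]]'

```text
time: 14.62
tool_pos: [0.7053, 0.0381, 0.1878]
orientation: [-1.757, -2.602, -0.002]
ft_force: [-6.2, -1.7, 1.7]
width: 0.0256
```

Call:
jog_arm --series '[[[-1,0,0,0.005],[-2,-0.5,0,0.008],[-2,-0.5,0,0.008]]]'

```text
time: 14.87
tool_pos: [0.7057, 0.0357, 0.1878]
orientation: [-1.768, -2.594, -0.002]
ft_force: [-1.6, -0.8, 0.7]
width: 0.0255
```

Run:
```python
from h import *
T=[]
for th in(.16,.18,.2,.22,.24):
    k,hd=door(th,.235,.042);T.append((*k,.187,hd))
plan(T)
```

```text
t 14.87 pos [0.7057 0.0357 0.1878] head 21.46 F [-1.6482 -0.8033  0.6617] w 0.0255 j [-0.1173  0.6844  0.8126  0.0021  1.6459 -0.4916] tz [-0.001   0.0022 -1.    ]
[13.6  3.   0.8] -0.051
[8.9 2.4 0.8] -0.031
[4.2 1.6 0.8] -0.011
[-0.5  0.8  0.8] 0.009
[-5.2 -0.2  0.8] 0.029
```

Call:
jog_arm --series '[[[-1,-0.3,0,0.004],[-2,-0.5,0,0.008],[-2,-0.5,0,0.008]]]'

```text
time: 15.12
tool_pos: [0.7061, 0.0335, 0.1878]
orientation: [-1.779, -2.587, -0.002]
ft_force: [-1.1, -0.2, 0.7]
width: 0.0255
```

Call:
jog_arm --series '[[[-1,-0.3,0,0.004],[-2,-0.5,0,0.008],[-2,-0.5,0,0.008]]]'

```text
time: 15.37
tool_pos: [0.7065, 0.0312, 0.1878]
orientation: [-1.79, -2.58, -0.002]
ft_force: [1.0, 0.1, -0.1]
width: 0.0257
```

Run:
```python
from h import *
from rig import robot
d=robot.get_image('side')["img"][:,:,::-1]
cv2.imwrite(f"pics/side9.png",cv2.resize(d[150:300,110:290],None,fx=4,fy=4,interpolation=cv2.INTER_CUBIC))
plan([])
```

```text
t 15.42 pos [0.7065 0.0312 0.1878] head 20.49 F [0.6845 0.5926 0.7984] w 0.0255 j [-0.1236  0.6853  0.8109  0.0019  1.6461 -0.4811] tz [-0.0004  0.002  -1.    ]
```

View pics/side9.png

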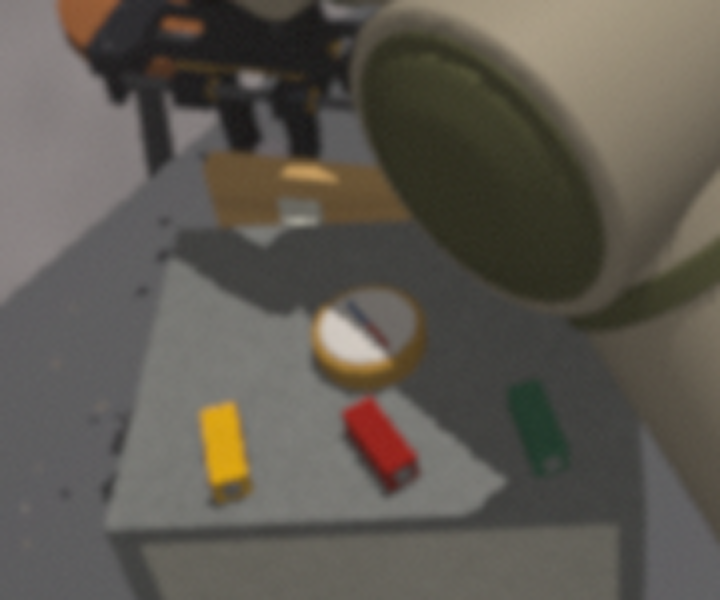

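Call:
jog_arm --series '[[[-1,-0.3,0,0.004],[-2,-0.5,0,0.008],[-2,-0.5,0,0.008]]]'

```text
time: 15.67
tool_pos: [0.7066, 0.0302, 0.1878]
orientation: [-1.799, -2.572, -0.004]
ft_force: [0.3, 5.2, 0.1]
width: 0.0255
```

Call:
jog_arm --series '[[[-1,-0.3,0,0.004],[-2,-0.5,0,0.008],[-2,-0.5,0,0.008]]]'

```text
time: 15.92
tool_pos: [0.7067, 0.0298, 0.1878]
orientation: [-1.806, -2.565, -0.008]
ft_force: [0.1, 7.7, -0.1]
width: 0.0255
```

Run:
```python
from h import *
from rig import robot
d=robot.get_image('top')["img"][:,:,::-1]
cv2.imwrite(f"pics/top9.png",cv2.resize(d[100:250,95:275],None,fx=4,fy=4,interpolation=cv2.INTER_CUBIC))
plan([])
```

```text
t 15.97 pos [0.7067 0.0298 0.1878] head 19.7 F [0.0386 6.6685 0.5827] w 0.0255 j [-0.1272  0.6857  0.8101  0.0063  1.6474 -0.4705] tz [-0.0008  0.0064 -1.    ]
```

View pics/top9.png

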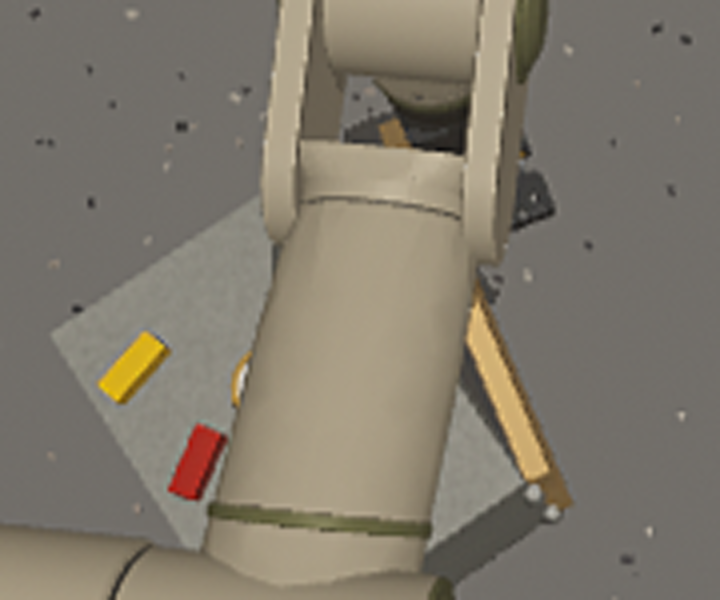

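Run:
```python
from h import *
z9=lambda u,v:onz('top',95+(u+.5)/4-.5,100+(v+.5)/4-.5,.26)[:2]
z0=lambda u,v:onz('top',95+(u+.5)/4-.5,125+(v+.5)/4-.5,.26)[:2]
def hd(a,b): d=a-b; return np.degrees(np.arctan2(d[1],d[0]))
print('now',hd(z9(467,335),z9(527,480)),hd(z9(482,300),z9(550,470)))
print('door0 front',hd(z0(342,47),z0(548,368)),'back',hd(z0(320,57),z0(522,378)),'board',hd(z0(308,66),z0(525,382)))
print(z0(548,368),z0(525,380),z9(550,470),z9(527,480))
```

```text
now 21.599424113644655 20.75609457049848
door0 front 31.52205168572361 back 31.195723511406058 board 33.45515708133741
[ 0.477  -0.0242] [ 0.4698 -0.0094] [ 0.4757 -0.0254] [ 0.4698 -0.0107]
```

Call:
jog_arm --series '[[[1,0.3,0,0],[3,0.6,0,0],[3,0.6,0,0]]]'

```text
time: 16.22
tool_pos: [0.7062, 0.0328, 0.1878]
orientation: [-1.806, -2.565, -0.007]
ft_force: [-0.2, 0.4, -0.9]
width: 0.0259
```

Call:
jog_arm --series '[[[0,0,0,0],[0,0,0,0],[0,0,0,0],[0,0,0,0],[0,0,0,0]]]' --claw 60

```text
time: 16.63
tool_pos: [0.7062, 0.0326, 0.1878]
orientation: [-1.807, -2.565, -0.007]
ft_force: [0.8, 0.0, 0.4]
width: 0.0566
```

Call:
jog_arm --series '[[[-10,0,0,0],[-30,0,0,0],[-45,0,-10,0],[-50,0,-40,0],[-50,0,-80,0],[-50,0,-110,0],[-50,0,-110,0]]]' --claw 0

```text
time: 17.22
tool_pos: [0.7242, -0.0163, 0.305]
orientation: [1.806, 2.562, 0.014]
ft_force: [-0.4, 0.7, 0.9]
width: 0.0147
```

Run:
```python
from h import *
from rig import robot
for n in('side','top'):
    d=robot.get_image(n)["img"][:,:,::-1]
    a=d[150:300,110:290] if n=='side' else d[100:250,95:275]
    cv2.imwrite(f"pics/{n}10.png",cv2.resize(a,None,fx=4,fy=4,interpolation=cv2.INTER_CUBIC))
plan([])
```

```text
t 17.32 pos [ 0.7235 -0.0158  0.2982] head 19.66 F [ 1.0578 -0.6351 -1.1668] w 0.0064 j [-0.187   0.7114  0.4564  0.0059  1.9736 -0.5278] tz [ 0.0012  0.0053 -1.    ]
```

View pics/side10.png

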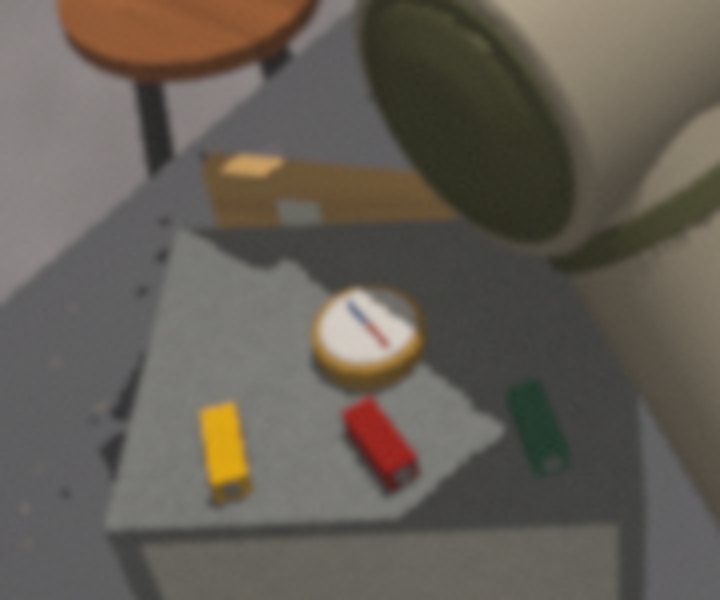

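View pics/top10.png

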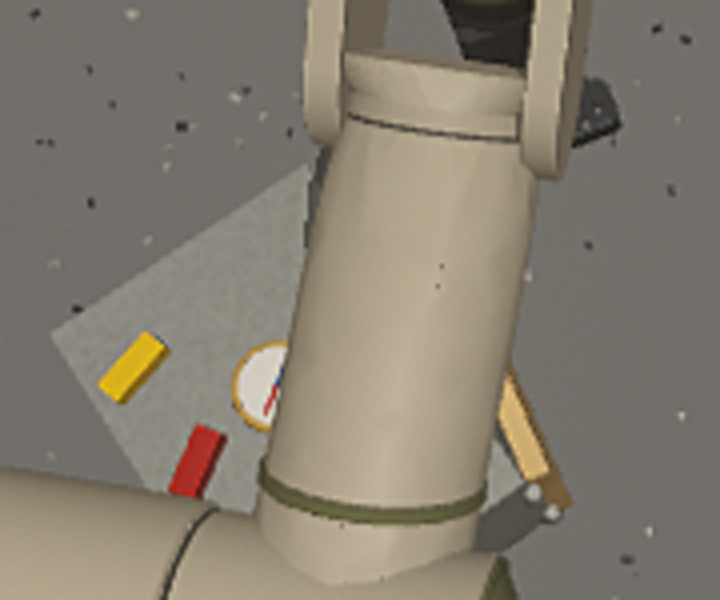

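Run:
```python
from h import *
HV=np.array([.4682,-.0102])
p=onz('side',110+205.5/4-.5,150+152/4-.5,.26)[:2]; print(p,(p-HV))
for th in(.17,.19,.2,.21):
    q,h=door(th,.26,.017); print(th,(q-np.array([.0042,.0013])), (proj('side',[*(q-np.array([.0042,.0013])),.26])-[110,150])*4)
```

```text
[0.7165 0.0786] [0.2483 0.0888]
0.17 [0.7126 0.0789] [207.8872 152.3936]
0.19 [0.7144 0.0739] [211.2475 146.7541]
0.2 [0.7152 0.0715] [212.9756 143.9607]
0.21 [0.716 0.069] [214.7352 141.1851]
```

Run:
```python
s=open('h.py').read(); s=s.replace("np.array([.0042,.0013])","np.array([.002,.0006])"); open('h.py','w').write(s)
from h import *
k,h=door(.19,.2,.001-.0195)
print(k,h)
plan([(*k,.298,h+32),(*k,.25,h+32)])
```

```text
[0.6473 0.0842] 22.643502522719853
t 17.32 pos [ 0.7235 -0.0158  0.2982] head 19.66 F [ 1.0578 -0.6351 -1.1668] w 0.0064 j [-0.187   0.7114  0.4564  0.0059  1.9736 -0.5278] tz [ 0.0012  0.0053 -1.    ]
[119.8 -38.1   0.6] -0.611
[119.5 -38.2  48.6] -0.611
```

Call:
jog_arm --series '[[[20,-6,0,-0.1],[40,-13,0,-0.2],[60,-19,0,-0.3],[80,-25,0,-0.4],[100,-32,0,-0.5],[120,-38,0,-0.61],[120,-38,20,-0.611],[120,-38,20,-0.611]]]'

```text
time: 17.98
tool_pos: [0.6456, 0.0853, 0.2745]
orientation: [-0.949, -2.987, -0.005]
ft_force: [0.4, -0.2, -0.3]
width: 0.0004
```

Run:
```python
from h import *
from rig import robot
d=robot.get_image('side')["img"][:,:,::-1]
cv2.imwrite(f"pics/side11.png",cv2.resize(d[150:250,120:250],None,fx=6,fy=6,interpolation=cv2.INTER_CUBIC))
k,h=door(.19,.2,.001-.0195)
plan([(*k,.25,h+32)])
print((proj('side',[*k,robot.get_state()['tool_pos'][2]+.027])-[120,150])*6)
```

```text
t 18.03 pos [0.6463 0.0845 0.2758] head 54.65 F [ 1.552  -0.4039 -0.3369] w 0.0003 j [-0.0535  0.5444  0.8291  0.0053  1.7734 -1.0062] tz [-0.005   0.0054 -1.    ]
[-1.2  0.3 25.8] 0.0
[347.02   213.6448]
```

View pics/side11.png

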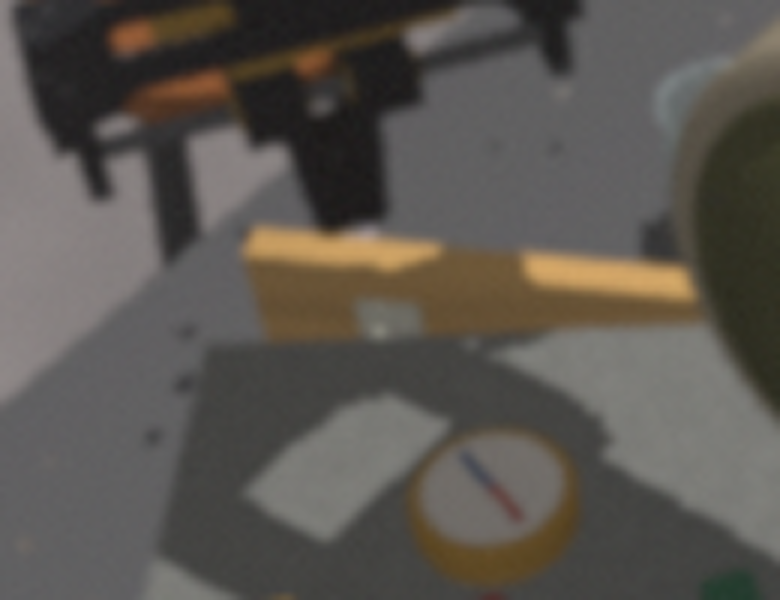

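Run:
```python
from h import *
P=lambda xy,z:(proj('side',[*xy,z])-[120,150])*6
k,h=door(.19,.2,.001-.0195)
print(P(k,.26),P(k,.235))
for th in(.17,.19,.21):
    print(th,'edge', P(door(th,.26,.017)[0],.26),P(door(th,.26,.001)[0],.26),'hingeside',P(door(th,.1,.001)[0],.26),'plate',P(door(th,.187,.001)[0],.24),P(door(th,.213,.001)[0],.24))
```

```text
[365.582  293.0659] [375.8342 336.9317]
0.17 edge [247.1874 227.7775] [234.1951 254.4991] hingeside [621.3265 286.0618] plate [416.2723 303.9598] [354.6713 298.8226]
0.19 edge [252.2454 219.3257] [238.6257 245.7498] hingeside [622.4311 282.5647] plate [418.8822 297.5468] [357.8462 291.563 ]
0.21 edge [257.4941 210.9796] [243.2598 237.1009] hingeside [623.6297 279.0897] plate [421.6512 291.1919] [361.1969 284.3752]
```

Call:
jog_arm --series '[[[-1,0,15,0],[-1,0,30,0],[-1,0,45,0],[-1,0,52,0],[-1,0,52,0]]]'

```text
time: 18.45
tool_pos: [0.6465, 0.0836, 0.2218]
orientation: [-0.953, -2.983, -0.004]
ft_force: [-0.3, 0.6, 0.0]
width: 0.0007
```

Run:
```python
from h import *
from rig import robot
d=robot.get_image('side')["img"][:,:,::-1]
cv2.imwrite(f"pics/side12.png",cv2.resize(d[150:250,120:250],None,fx=6,fy=6,interpolation=cv2.INTER_CUBIC))
k,h=door(.19,.2,.001-.0195)
plan([(*k,.22,h+32)])
```

```text
t 18.5 pos [0.647  0.0837 0.2233] head 54.59 F [-0.065   0.0512  0.6704] w 0.0006 j [-0.0547  0.5627  0.9419  0.0051  1.6439 -1.0071] tz [-0.0066  0.0055 -1.    ]
[-0.1  0.6  3.3] -0.001
```

View pics/side12.png

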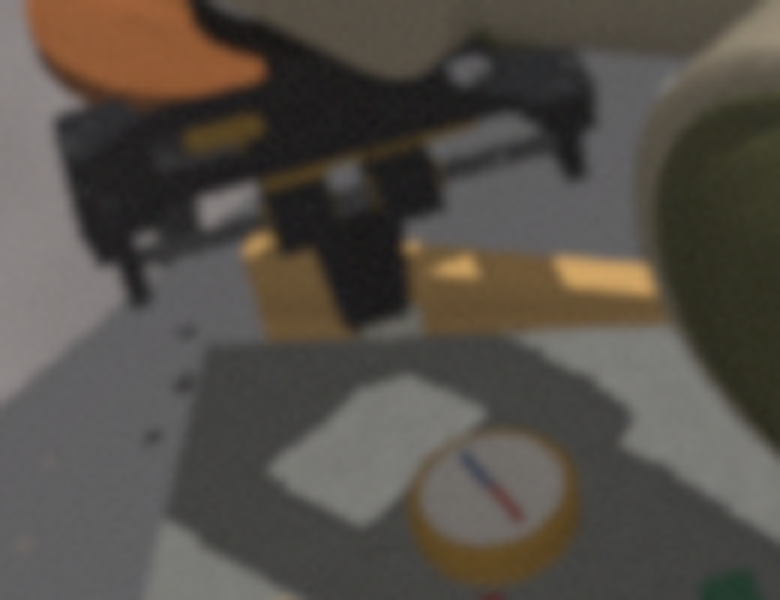

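Run:
```python
from h import *
P=lambda xy,z:(proj('side',[*xy,z])-[120,150])*6
k=np.array([.647,.0837]);h=np.radians(54.6);j=np.array([np.cos(h),np.sin(h)])
for w in(.085,.095,-.085,-.095):
    print(w,[P(k+w*j,z).round() for z in(.24,.26,.28,.30)])
```

```text
0.085 [array([164., 391.]), array([151., 356.]), array([139., 320.]), array([126., 282.])]
0.095 [array([138., 399.]), array([125., 364.]), array([112., 328.]), array([ 99., 290.])]
-0.085 [array([576., 268.]), array([571., 232.]), array([566., 196.]), array([561., 158.])]
-0.095 [array([598., 261.]), array([594., 225.]), array([589., 189.]), array([585., 152.])]
```

Call:
jog_arm --series '[[[0,0.5,2,0],[0,0.5,4,0],[0,0.5,6,0],[0,0.5,6,0]]]'

```text
time: 18.83
tool_pos: [0.6472, 0.0841, 0.2172]
orientation: [-0.953, -2.985, -0.005]
ft_force: [0.7, 0.4, 0.6]
width: 0.0005
```

Call:
jog_arm --series '[[[0,0,1,0],[0,0,2,0],[0,0,2,0]]]'

```text
time: 19.08
tool_pos: [0.6471, 0.0841, 0.2151]
orientation: [-0.953, -2.985, -0.005]
ft_force: [0.5, -0.6, 0.6]
width: 0.0005
```

Call:
jog_arm --series '[[[0,0,1,0],[0,0,2,0],[0,0,2,0]]]'

```text
time: 19.33
tool_pos: [0.647, 0.0842, 0.2129]
orientation: [-0.953, -2.985, -0.005]
ft_force: [-0.2, -0.4, -0.1]
width: 0.0005
```

Call:
jog_arm --series '[[[0,0,1,0],[0,0,2,0],[0,0,2,0]]]'

```text
time: 19.58
tool_pos: [0.6469, 0.0842, 0.2106]
orientation: [-0.953, -2.984, -0.005]
ft_force: [-0.6, 0.1, -0.4]
width: 0.0008
```

Call:
jog_arm --series '[[[0,0,1,0],[0,0,2,0],[0,0,2,0]]]'

```text
time: 19.83
tool_pos: [0.6468, 0.0842, 0.2084]
orientation: [-0.953, -2.984, -0.004]
ft_force: [-0.4, -0.1, -0.2]
width: 0.0006
```

Call:
jog_arm --series '[[[0,0,1,0],[0,0,2,0],[0,0,2,0]]]'

```text
time: 20.08
tool_pos: [0.6468, 0.0843, 0.2063]
orientation: [-0.952, -2.984, -0.005]
ft_force: [0.0, 0.9, 0.9]
width: 0.0007
```

Call:
jog_arm --series '[[[0,0,1,0],[0,0,1.5,0],[0,0,1.5,0]]]'

```text
time: 20.33
tool_pos: [0.6467, 0.0845, 0.2048]
orientation: [-0.952, -2.984, -0.005]
ft_force: [0.9, 0.9, 0.4]
width: 0.0007
```

Call:
jog_arm --series '[[[0,0,1,0],[0,0,1.5,0],[0,0,1.5,0]]]'

```text
time: 20.58
tool_pos: [0.6468, 0.0845, 0.2034]
orientation: [-0.952, -2.984, -0.005]
ft_force: [-1.0, 1.0, 2.2]
width: 0.0006
```

Call:
jog_arm --series '[[[0,0,1,0],[0,0,1.5,0],[0,0,1.5,0]]]'

```text
time: 20.83
tool_pos: [0.6468, 0.0845, 0.202]
orientation: [-0.952, -2.985, -0.005]
ft_force: [-1.2, 1.1, 3.1]
width: 0.0004
```

Call:
jog_arm --series '[[[0,0,1,0],[0,0,1,0],[0,0,1,0]]]'

```text
time: 21.08
tool_pos: [0.6469, 0.0846, 0.2011]
orientation: [-0.952, -2.985, -0.006]
ft_force: [0.5, 0.3, 4.9]
width: 0.0005
```

Call:
jog_arm --series '[[[0,0,1,0],[0,0,1,0],[0,0,1,0]]]'

```text
time: 21.33
tool_pos: [0.647, 0.0845, 0.2002]
orientation: [-0.953, -2.985, -0.006]
ft_force: [-0.8, 1.1, 3.7]
width: 0.0006
```

Call:
jog_arm --series '[[[0,0,1,0],[0,0,1,0],[0,0,1,0]]]'

```text
time: 21.58
tool_pos: [0.6471, 0.0845, 0.2]
orientation: [-0.953, -2.986, -0.006]
ft_force: [-1.2, 1.5, 8.5]
width: 0.0007
```

Call:
jog_arm --series '[[[0,0,1,0],[0,0,1,0],[0,0,1,0]]]'

```text
time: 21.83
tool_pos: [0.6472, 0.0845, 0.2]
orientation: [-0.953, -2.988, -0.007]
ft_force: [-2.0, 0.4, 10.4]
width: 0.0008
```

Call:
jog_arm --series '[[[0,0,0.2,0],[0,0,0.2,0]]]'

```text
time: 22.0
tool_pos: [0.6472, 0.0844, 0.2002]
orientation: [-0.954, -2.988, -0.007]
ft_force: [-0.6, -0.1, 5.6]
width: 0.0004
```

Call:
jog_arm --series '[[[-0.8,-0.5,0.4,0],[-1.7,-1.1,0.4,0.005],[-2.5,-1.6,0.4,0.01]]]'

```text
time: 22.25
tool_pos: [0.6485, 0.0817, 0.2003]
orientation: [-0.969, -2.984, -0.007]
ft_force: [0.0, 1.1, 7.3]
width: 0.0006
```

Call:
jog_arm --series '[[[-0.8,-0.5,0.5,0.005],[-1.7,-1.1,0.5,0.01],[-1.7,-1.1,0.5,0.01]]]'

```text
time: 22.5
tool_pos: [0.6496, 0.0798, 0.2004]
orientation: [-0.985, -2.98, -0.008]
ft_force: [-0.1, 0.8, 7.1]
width: 0.0008
```

Call:
jog_arm --series '[[[-0.8,-0.5,0.5,0.005],[-1.7,-1.1,0.5,0.01],[-2.5,-1.6,0.5,0.015]]]'

```text
time: 22.75
tool_pos: [0.6509, 0.0771, 0.2005]
orientation: [-1.008, -2.974, -0.009]
ft_force: [-0.6, 2.1, 8.1]
width: 0.0006
```

Run:
```python
from h import *
from rig import robot
d=robot.get_image('side')["img"][:,:,::-1]
cv2.imwrite(f"pics/side13.png",cv2.resize(d[150:250,120:250],None,fx=6,fy=6,interpolation=cv2.INTER_CUBIC))
plan([])
```

```text
t 22.8 pos [0.6509 0.0769 0.2005] head 52.53 F [-0.3233  0.6389  6.6006] w 0.0001 j [-0.0652  0.5758  0.9822  0.0057  1.5836 -0.9819] tz [ 0.0004  0.0057 -1.    ]
```

View pics/side13.png

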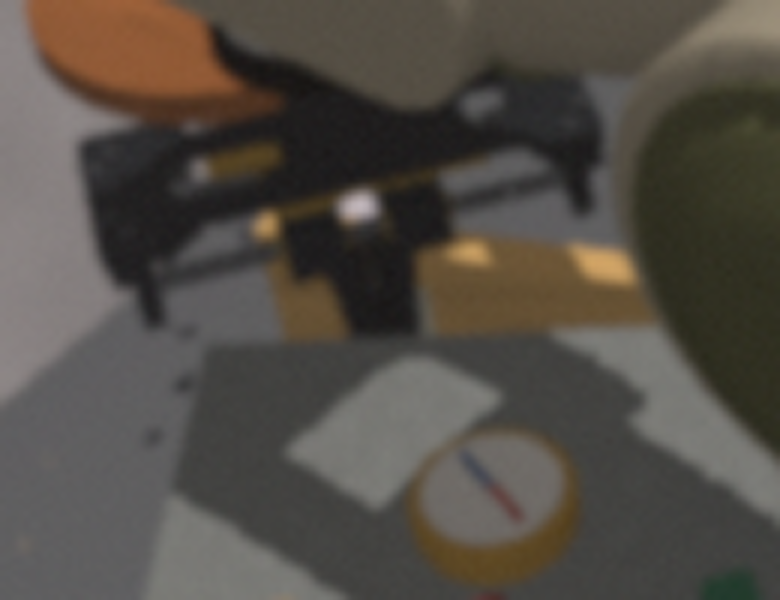

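```bash
cat >> h.py <<'E'
def arc(ds,dz=0.5):
    from rig import robot
    s=robot.get_state();p=s['tool_pos'];Rm=R.from_rotvec(s['orientation']).as_matrix();h0=np.degrees(np.arctan2(Rm[1,1],Rm[0,1]))
    T=[]
    for a in ds:
        c,sn=np.cos(-a),np.sin(-a); v=p[:2]-HG; T.append((*(HG+[c*v[0]-sn*v[1],sn*v[0]+c*v[1]]),p[2]-dz/1e3,h0-np.degrees(a)))
    plan(T)
E
python3 -c "
from h import *
arc([.01,.02,.03,.04,.05])"
```

```text
t 22.8 pos [0.6509 0.0769 0.2005] head 52.53 F [-0.3233  0.6389  6.6006] w 0.0001 j [-0.0652  0.5758  0.9822  0.0057  1.5836 -0.9819] tz [ 0.0004  0.0057 -1.    ]
[-1.8 -0.9  0.5] 0.01
[-3.6 -1.9  0.5] 0.02
[-5.3 -2.8  0.5] 0.03
[-7.1 -3.8  0.5] 0.04
[-8.8 -4.8  0.4] 0.05
```

Call:
jog_arm --series '[[[-0.9,-0.5,0.4,0.005],[-1.8,-0.9,0.4,0.01],[-2.7,-1.4,0.4,0.015]]]'

```text
time: 23.05
tool_pos: [0.6523, 0.0742, 0.2006]
orientation: [-1.031, -2.967, -0.009]
ft_force: [-1.7, 0.9, 7.2]
width: 0.0008
```

Call:
jog_arm --series '[[[-0.9,-0.5,0.4,0.005],[-1.8,-0.9,0.4,0.01],[-2.7,-1.4,0.4,0.015]]]'

```text
time: 23.3
tool_pos: [0.6536, 0.0714, 0.2007]
orientation: [-1.054, -2.959, -0.009]
ft_force: [-1.4, 1.2, 6.8]
width: 0.0004
```

Call:
jog_arm --series '[[[-0.9,-0.5,0.4,0.005],[-1.8,-1.0,0.4,0.01],[-2.7,-1.5,0.4,0.015]]]'

```text
time: 23.55
tool_pos: [0.6548, 0.0684, 0.2007]
orientation: [1.077, 2.951, 0.009]
ft_force: [-1.0, 1.1, 6.7]
width: 0.0002
```

Call:
jog_arm --series '[[[-0.9,-0.5,0.4,0.005],[-1.8,-1.0,0.4,0.01],[-2.7,-1.5,0.4,0.015]]]'

```text
time: 23.8
tool_pos: [0.6559, 0.0655, 0.2005]
orientation: [1.099, 2.943, 0.01]
ft_force: [-0.2, 2.3, 4.4]
width: 0.0004
```

Call:
jog_arm --series '[[[-0.9,-0.5,0.4,0.005],[-1.8,-1.0,0.4,0.01],[-2.7,-1.5,0.4,0.015]]]'

```text
time: 24.05
tool_pos: [0.6571, 0.0626, 0.2002]
orientation: [1.121, 2.934, 0.01]
ft_force: [-0.6, 1.8, 4.6]
width: 0.0004
```

Call:
jog_arm --series '[[[-0.9,-0.5,0.4,0.005],[-1.8,-1.0,0.4,0.01],[-2.7,-1.5,0.4,0.015]]]'

```text
time: 24.3
tool_pos: [0.6582, 0.0596, 0.1999]
orientation: [1.143, 2.925, 0.01]
ft_force: [-0.9, 2.0, 5.1]
width: 0.0002
```

Run:
```python
from h import *
from rig import robot
d=robot.get_image('side')["img"][:,:,::-1]
cv2.imwrite(f"pics/side14.png",cv2.resize(d[130:250,120:250],None,fx=5,fy=5,interpolation=cv2.INTER_CUBIC))
arc([.01,.02,.03,.04,.05])
p=robot.get_state()['tool_pos'][:2]
v=p-HG; a=np.arctan2(v[1],v[0]); print('theta by finger',np.radians(33.5)-a-np.arctan2(.015,.2), np.linalg.norm(v))
```

```text
t 24.35 pos [0.6582 0.0594 0.1999] head 47.27 F [-0.0734 -0.5421  4.9921] w 0.0007 j [-0.0912  0.5851  0.9669  0.0058  1.5868 -0.9161] tz [ 0.0033  0.0056 -1.    ]
[-1.8 -0.9  0.5] 0.01
[-3.6 -1.9  0.5] 0.02
[-5.3 -2.8  0.5] 0.03
[-7.1 -3.8  0.5] 0.04
[-8.8 -4.8  0.5] 0.05
theta by finger 0.1572261778719315 0.20072443705549578
```

View pics/side14.png

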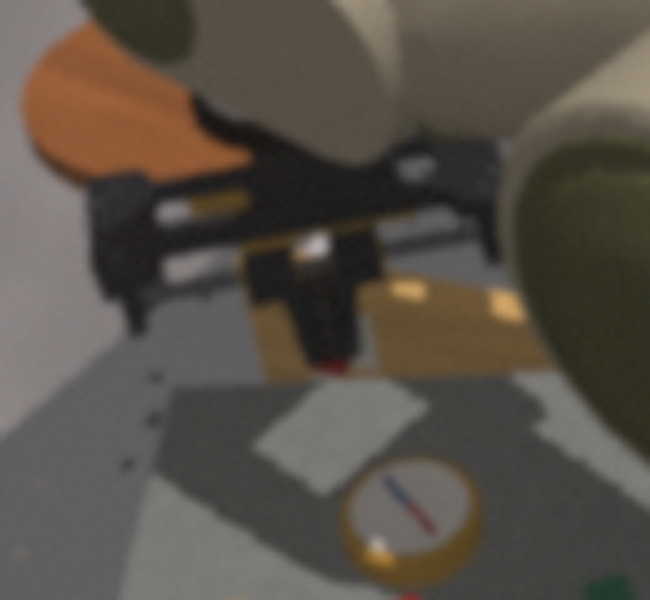

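Call:
jog_arm --series '[[[-0.9,-0.5,0.7,0.005],[-1.8,-1.0,0.7,0.01],[-2.7,-1.5,0.7,0.015]]]'

```text
time: 24.6
tool_pos: [0.6593, 0.0565, 0.1994]
orientation: [1.166, 2.915, 0.01]
ft_force: [0.3, 0.3, 5.2]
width: 0.0006
```

Call:
jog_arm --series '[[[-0.9,-0.5,0.6,0.005],[-1.8,-1.0,0.6,0.01],[-2.7,-1.5,0.6,0.015]]]'

```text
time: 24.85
tool_pos: [0.6604, 0.0535, 0.199]
orientation: [1.188, 2.906, 0.011]
ft_force: [-1.5, 0.0, 5.5]
width: 0.0003
```

Call:
jog_arm --series '[[[-0.9,-0.5,0.5,0.005],[-1.8,-1.0,0.5,0.01],[-2.7,-1.5,0.5,0.015]]]'

```text
time: 25.1
tool_pos: [0.6613, 0.0504, 0.1988]
orientation: [1.21, 2.896, 0.011]
ft_force: [-0.3, 0.9, 6.3]
width: 0.0005
```

Call:
jog_arm --series '[[[-0.9,-0.5,0.4,0.005],[-1.8,-1.0,0.4,0.01],[-2.7,-1.5,0.4,0.015],[-3.6,-1.9,0.4,0.02]]]'

```text
time: 25.43
tool_pos: [0.6626, 0.0465, 0.1987]
orientation: [1.24, 2.884, 0.011]
ft_force: [-1.1, 0.3, 6.4]
width: 0.0008
```

Call:
jog_arm --series '[[[-0.9,-0.5,0.3,0.005],[-1.8,-1.0,0.3,0.01],[-2.7,-1.5,0.3,0.015],[-3.6,-1.9,0.3,0.02]]]'

```text
time: 25.77
tool_pos: [0.6636, 0.0425, 0.1986]
orientation: [1.269, 2.871, 0.011]
ft_force: [-1.9, 0.3, 5.8]
width: 0.0001
```

Call:
jog_arm --series '[[[-0.9,-0.5,0.3,0.005],[-1.8,-1.0,0.3,0.01],[-2.7,-1.5,0.3,0.015],[-3.6,-1.9,0.3,0.02]]]'

```text
time: 26.1
tool_pos: [0.6647, 0.0385, 0.1986]
orientation: [1.298, 2.857, 0.011]
ft_force: [-0.4, 0.7, 5.8]
width: 0.0006
```

Run:
```python
from h import *
from rig import robot
for n in('side','top'):
    d=robot.get_image(n)["img"][:,:,::-1]
    a=d[130:250,120:250] if n=='side' else d[100:250,95:275]
    cv2.imwrite(f"pics/{n}15.png",cv2.resize(a,None,fx=4,fy=4,interpolation=cv2.INTER_CUBIC))
arc([.05,.1,.2,.3],-5)
p=robot.get_state()['tool_pos'][:2]
v=p-HG; a=np.arctan2(v[1],v[0]); print('theta by finger',np.radians(33.5)-a+np.arctan2(.015,.2), np.linalg.norm(v))
```

```text
t 26.2 pos [0.6647 0.0383 0.1986] head 41.14 F [-0.0491  0.5581  6.0818] w 0.0005 j [-0.1223  0.5939  0.9542  0.0057  1.5882 -0.8402] tz [ 0.0059  0.005  -1.    ]
[-8.8 -4.8 -5. ] 0.05
[-17.4 -10.   -5.1] 0.1
[-33.6 -21.8  -5.2] 0.2
[-48.6 -35.1  -5.3] 0.3
theta by finger 0.4172343975627661 0.20070322723667017
```

View pics/side15.png

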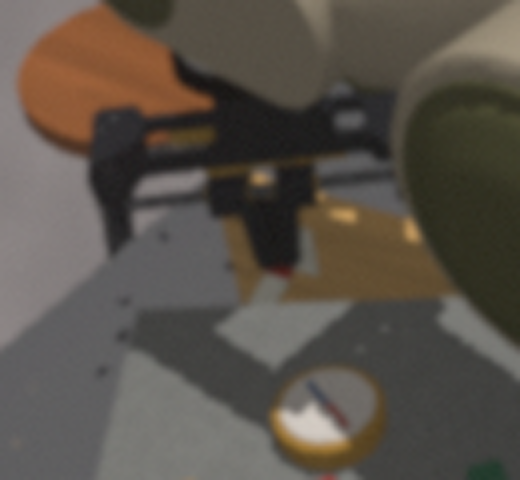

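View pics/top15.png

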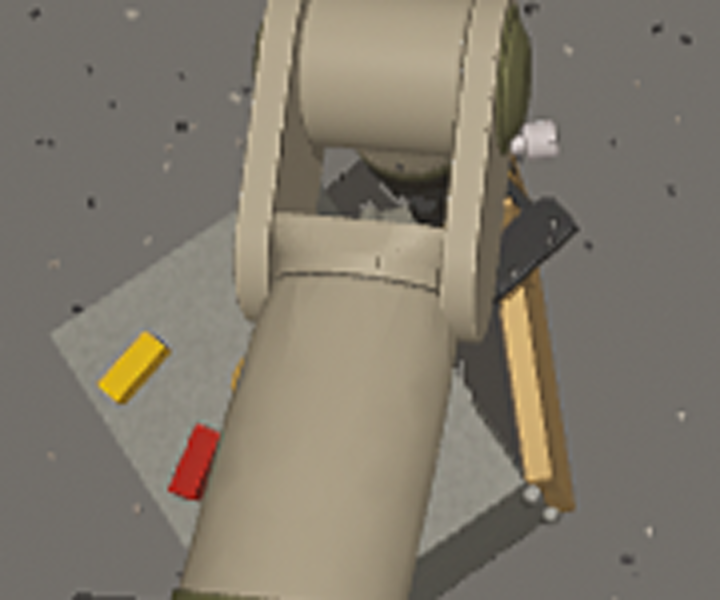

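Run:
```python
from h import *
z9=lambda u,v,z:onz('top',95+(u+.5)/4-.5,100+(v+.5)/4-.5,z)[:2]
k=z9(540,140,.228); v=k-np.array([.4682,-.0102]); print(k,np.linalg.norm(v), np.radians(33.45)-np.arctan2(v[1],v[0])-np.arctan2(.042,.235))
d=z9(502,290,.26)-z9(526,480,.26);print(np.radians(33.45)-np.arctan2(d[1],d[0]))
```

```text
[ 0.7069 -0.0197] 0.23889973004580436 0.4468719641662008
0.4713491762696265
```

Call:
jog_arm --series '[[[-1.8,-1,0.3,0.01],[-3.6,-1.9,0.3,0.02],[-5.3,-2.8,0.3,0.03],[-7.1,-3.8,0.3,0.04],[-8.8,-4.8,0.3,0.05]]]'

```text
time: 26.62
tool_pos: [0.6668, 0.0283, 0.1985]
orientation: [1.37, 2.824, 0.011]
ft_force: [-0.8, 0.3, 7.1]
width: 0.0005
```

Call:
jog_arm --series '[[[-1.8,-1,0.3,0.01],[-3.6,-1.9,0.3,0.02],[-5.3,-2.8,0.3,0.03],[-7.1,-3.8,0.3,0.04],[-8.8,-4.8,0.3,0.05]]]'

```text
time: 27.03
tool_pos: [0.6684, 0.0183, 0.1985]
orientation: [1.441, 2.788, 0.011]
ft_force: [-2.7, 0.5, 6.5]
width: 0.0007
```

Call:
jog_arm --series '[[[0,0,-3,0],[0,0,-7,0],[0,0,-10,0],[0,0,-10,0]]]'

```text
time: 27.37
tool_pos: [0.6684, 0.0183, 0.2088]
orientation: [1.44, 2.788, 0.011]
ft_force: [-0.4, 0.7, 0.6]
width: 0.0006
```

Run:
```python
from h import *
arc([.05,.1,.15,.2,.25,.3,.35,.4,.45,.5],0)
```

```text
t 27.37 pos [0.6684 0.0183 0.2088] head 35.35 F [-0.4198  0.7085  0.5532] w 0.0006 j [-0.1516  0.5945  0.9244  0.0056  1.6172 -0.7684] tz [ 0.0062  0.0047 -1.    ]
[-8.8 -4.8 -0. ] 0.05
[-17.3 -10.1  -0.1] 0.1
[-25.6 -15.7  -0.1] 0.15
[-33.6 -21.8  -0.2] 0.2
[-41.2 -28.3  -0.2] 0.25
[-48.6 -35.1  -0.3] 0.3
[-55.6 -42.3  -0.3] 0.35
[-62.2 -49.9  -0.4] 0.4
[-68.4 -57.7  -0.5] 0.45
[-74.2 -65.9  -0.5] 0.5
```

Call:
jog_arm --series '[[[-5,-2.5,0,0.03],[-13,-7.4,0,0.075],[-21,-12.6,0,0.12],[-29,-18.3,0,0.17],[-37,-24.7,0,0.22],[-45,-31.6,0,0.27],[-52,-38.6,0,0.32],[-59,-46,0,0.37],[-65,-53.5,0,0.42],[-70,-60,0,0.46]]]'

```text
time: 28.2
tool_pos: [0.6597, -0.0741, 0.208]
orientation: [2.045, 2.384, 0.012]
ft_force: [0.4, 0.3, 0.8]
width: 0.0007
```

Run:
```python
from h import *
from rig import robot
for n in('side','top'):
    d=robot.get_image(n)["img"][:,:,::-1]
    cv2.imwrite(f"pics/{n}16.png",d)
arc([.05,.1,.15,.2,.25,.3,.35,.4,.45,.5],0)
```

```text
t 28.3 pos [ 0.6597 -0.0747  0.208 ] head 8.83 F [-0.1789  0.0324  0.0023] w 0.0005 j [-0.2933  0.5863  0.9419  0.0061  1.6095 -0.4472] tz [ 0.0054  0.0047 -1.    ]
[-8.8 -4.9 -0.1] 0.05
[-17.3 -10.2  -0.1] 0.1
[-25.5 -15.9  -0.2] 0.15
[-33.4 -22.1  -0.3] 0.2
[-41.  -28.6  -0.3] 0.25
[-48.3 -35.5  -0.4] 0.3
[-55.3 -42.7  -0.5] 0.35
[-61.8 -50.3  -0.5] 0.4
[-68.  -58.2  -0.6] 0.45
[-73.7 -66.4  -0.7] 0.5
```

View pics/side16.png

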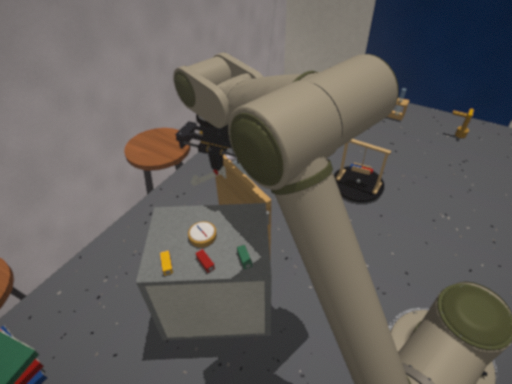

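View pics/top16.png

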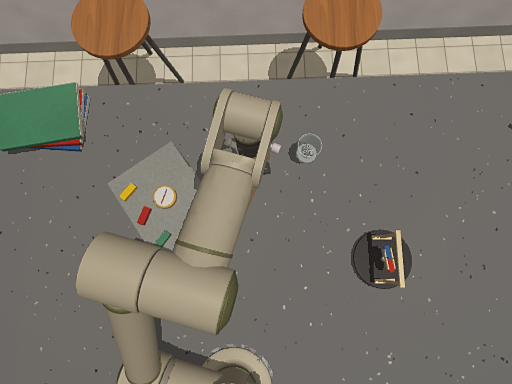

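Call:
jog_arm --series '[[[-6,-3,0,0.035],[-14,-8,0,0.08],[-22,-13.4,0,0.13],[-30,-19.3,0,0.18],[-38,-26,0,0.23],[-45,-32.3,0,0.28],[-52,-39.3,0,0.33],[-58,-46,0,0.37],[-62,-50.5,0,0.4],[-62,-50.5,0,0.4]]]'

```text
time: 29.13
tool_pos: [0.6189, -0.1443, 0.2074]
orientation: [-2.478, -1.93, -0.011]
ft_force: [0.7, 0.2, -0.2]
width: 0.0007
```

Run:
```python
from h import *
from rig import robot
for n in('side','top'):
    d=robot.get_image(n)["img"][:,:,::-1]
    cv2.imwrite(f"pics/{n}17.png",d)
arc([.05,.1],0)
k=onz('top',276,147.5,.228)[:2]; v=k-np.array([.4682,-.0102]); print(np.linalg.norm(v), np.radians(33.45)-np.arctan2(v[1],v[0])-np.arctan2(.042,.235))
```

```text
t 29.23 pos [ 0.6194 -0.1436  0.2073] head -14.03 F [-0.2706 -1.2192  0.3879] w 0.0005 j [-0.4166  0.5335  1.0393  0.0064  1.5659 -0.1718] tz [ 0.0052  0.0047 -1.    ]
[-8.8 -4.9 -0.1] 0.05
[-17.3 -10.2  -0.1] 0.1
0.2396019974223542 1.0076048143480243
```

View pics/top17.png

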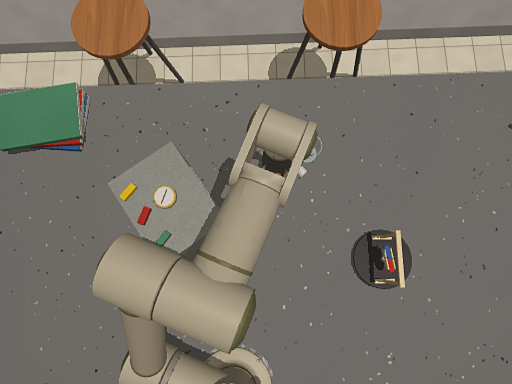

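View pics/side17.png

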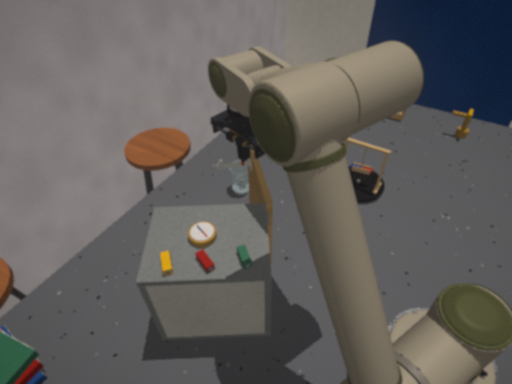

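Call:
jog_arm --series '[[[3,2,0,0],[7,4,-5,0],[7,4,-30,0],[7,4,-60,0],[7,4,-90,0],[7,4,-115,0],[7,4,-120,0],[7,4,-120,0]]]'

```text
time: 29.9
tool_pos: [0.625, -0.1379, 0.3289]
orientation: [2.473, 1.933, 0.014]
ft_force: [0.4, -0.4, -0.2]
width: 0.0003
```

Call:
jog_arm --series '[[[30,0,0,0],[65,0,0,0],[100,0,0,0],[130,0,0,0],[150,0,0,0],[150,0,0,0]]]'

```text
time: 30.4
tool_pos: [0.6615, 0.0118, 0.3273]
orientation: [-2.47, -1.941, -0.011]
ft_force: [0.0, 0.1, -0.3]
width: 0.0005
```

Run:
```python
from h import *
from rig import robot
for n in('side','top'):
    d=robot.get_image(n)["img"][:,:,::-1]
    cv2.imwrite(f"pics/{n}18.png",d)
plan([])
```

```text
t 30.5 pos [0.6611 0.0081 0.3279] head -13.89 F [-0.0732  0.1349  0.4642] w 0.0003 j [-0.1683  0.5576  0.6631  0.0047  1.9159  0.0758] tz [ 0.0056  0.0035 -1.    ]
```

View pics/top18.png

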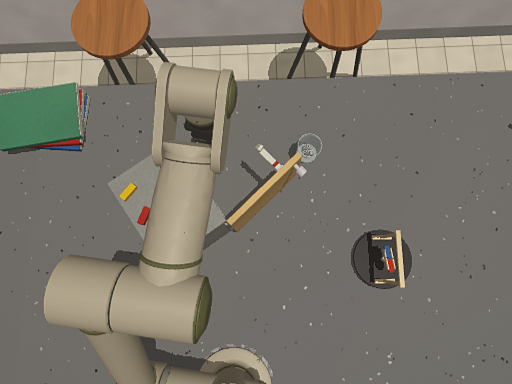

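View pics/side18.png

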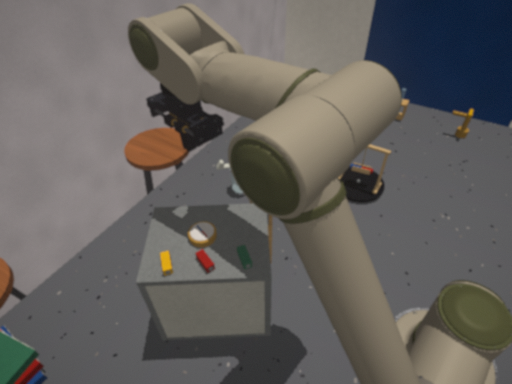

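Run:
```python
from h import *
d=onz('top',298,153,.26)-onz('top',231,222,.26);print('theta',np.radians(33.45)-np.arctan2(d[1],d[0]))
a=cv2.imread('pics/top0.png').astype(int);b=cv2.imread('pics/top18.png').astype(int)
for n,s in dict(beaker=np.s_[128:168,312:326],tt=np.s_[228:292,348:415],yel=np.s_[182:203,118:138]).items(): print(n,np.abs(a[s]-b[s]).mean())
from rig import robot
print(robot.close_job())
```

```text
theta 1.3774137541930966
beaker 5.856547619047619
tt 9.209421641791044
yel 6.3238095238095235
the job is handed in; nothing more can be done
None
```

The cupboard door is open to about 1.38 rad and let go, and the job is handed in. It took about 30.5 s on the robot's clock.

- **Drawing out:** I drew the door out by its knob until the hook caught. The knob force peaked at about 8 N, then I eased it back slightly.
- **Hook:** I pressed the ridge down with the shut fingers. Readings were mostly 5–8 N, with a brief peak of 10.4 N when the arm reached its stop, under the 14 N limit. I held it down while easing the door to about 0.55 rad, well past the catch, then lifted off and swung the door wide.
- **Last checks:** The final pictures show the gripper clear with wrist forces near zero. The latch arm is still whole on the door, and the beaker, turntable, compass and blocks look where they were. My pixel comparison was rough and covered only the beaker, turntable and yellow block. It showed modest differences that I put down to shadow and noise. I did not measure the compass or the red and green blocks, and the arm partly hid them from the top camera.

**What disagreed or went wrong:**
- **Fingertips:** They sit about 27 mm above the reported TCP, so my first knob grasp closed on air above the knob.
- **Feeling for the counter:** While lowering the fingers to check that offset, part of the arm seems to have leaned lightly on something, most likely the cupboard. I saw about 7 N m on joint 1 and no wrist force, and backed off at once. Nothing visibly moved.
- **Catch angle:** The gripper's path put the catch at about 0.24 rad, but the camera put it at about 0.21. I think the fingers slid a little along the knob.

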